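# Put the frame-colour chips back in their sample racks

## Task

After a fitting, the optician's acetate colour chips were left in two untidy piles on the counter: take the piles apart and put every chip back in its sample rack, the three brown ones in the wooden rack and the two blue ones in the blue rack. In each rack the darkest chip lies on the sloping backrest and the lighter ones follow in order of shade towards the front, each squarely in the rack with its lower edge down behind its own rib, leaning on the one behind so that they overlap like roof tiles. Lay the chips down gently, do not drop them, and leave all five lying still.

Things in the scene. Friction and masses are not known exactly. Their poses are not given: they have to be found in the camera images.
- chip_dark: Dark brown (darkest brown); a stiff, loose acetate colour chip 80 x 50 x 8 mm, about 45 g, with a small brass eyelet near one end (either end may point either way in the rack). Origin: centre of its underside; x along its 80 mm length, y across its 50 mm width, z up through its thickness.
- chip_amber: Orange-brown amber (middle brown); a stiff, loose acetate colour chip 80 x 50 x 8 mm, about 45 g, with a small brass eyelet near one end (either end may point either way in the rack). Origin: centre of its underside; x along its 80 mm length, y across its 50 mm width, z up through its thickness.
- chip_honey: Pale honey-beige (lightest brown); a stiff, loose acetate colour chip 80 x 50 x 8 mm, about 45 g, with a small brass eyelet near one end (either end may point either way in the rack). Origin: centre of its underside; x along its 80 mm length, y across its 50 mm width, z up through its thickness.
- chip_navy: Navy blue (darker blue); a stiff, loose acetate colour chip 80 x 50 x 8 mm, about 45 g, with a small brass eyelet near one end (either end may point either way in the rack). Origin: centre of its underside; x along its 80 mm length, y across its 50 mm width, z up through its thickness.
- chip_sky: Light sky blue (lighter blue); a stiff, loose acetate colour chip 80 x 50 x 8 mm, about 45 g, with a small brass eyelet near one end (either end may point either way in the rack). Origin: centre of its underside; x along its 80 mm length, y across its 50 mm width, z up through its thickness.
- rack_brown: Mid-brown wood with brass ribs, fixed, 164x74 mm (x,y), base plate 6 mm, three cross ribs 5 mm high 32 mm apart, backrest at +x end 26 mm high. Origin: centre of underside; -x front, z up. Seated chips, length along x, rise to +x at 0.253 rad, parallel, lower edge on the base just +x of its rib; centres of undersides y=0, z=16, x=38.5 (dark), 6.5 (amber), -25.5 (honey) mm.
- rack_blue: Blue-painted with aluminium ribs, fixed, 132x74 mm (x,y), base plate 6 mm, two cross ribs 5 mm high 32 mm apart, backrest at +x end 26 mm high. Origin: centre of underside; -x front, z up. Seated chips, length along x, rise to +x at 0.253 rad, parallel, lower edge on the base just +x of its rib; centres of undersides y=0, z=16, x=22.5 (navy), -9.5 (sky) mm.
Mind the look-alikes: they are no part of the job. What is shaped like the chip_navy but green is not meant.

How it is judged (in metres and radians):
At the end, for the whole second after the job is handed in: Dark, amber, honey in the wooden rack and navy, sky in the blue rack, darkest rearmost; each centre within 3.5 mm forward, 10 mm rearward, 10 mm sideways and 5 mm in height of its seat, leaning 0.15 to 0.36 rad, square within 0.14 rad; released, at rest (x of chip_dark in the frame of rack_brown between 0.035 and 0.0485 m and y of chip_dark in the frame of rack_brown between -0.01 and 0.01 m and z of chip_dark in the frame of rack_brown between 0.011 and 0.022 m and angle between chip_dark's own z axis and vertical between 0.15 and 0.36 rad and angle between the y axis of each of chip_dark, chip_amber, chip_honey and the y axis of rack_brown, either way round below 0.14 rad and linear speed of each of chip_dark, chip_amber, chip_honey, chip_navy, chip_sky below 0.02 m/s and x of chip_amber in the frame of rack_brown between 0.003 and 0.0165 m and y of chip_amber in the frame of rack_brown between -0.01 and 0.01 m and z of chip_amber in the frame of rack_brown between 0.011 and 0.022 m and angle between chip_amber's own z axis and vertical between 0.15 and 0.36 rad and x of chip_honey in the frame of rack_brown between -0.029 and -0.0155 m and y of chip_honey in the frame of rack_brown between -0.01 and 0.01 m and z of chip_honey in the frame of rack_brown between 0.011 and 0.022 m and angle between chip_honey's own z axis and vertical between 0.15 and 0.36 rad and x of chip_navy in the frame of rack_blue between 0.019 and 0.0325 m and y of chip_navy in the frame of rack_blue between -0.01 and 0.01 m and z of chip_navy in the frame of rack_blue between 0.011 and 0.022 m and angle between chip_navy's own z axis and vertical between 0.15 and 0.36 rad and angle between the y axis of each of chip_navy, chip_sky and the y axis of rack_blue, either way round below 0.14 rad and x of chip_sky in the frame of rack_blue between -0.013 and 0.0005 m and y of chip_sky in the frame of rack_blue between -0.01 and 0.01 m and z of chip_sky in the frame of rack_blue between 0.011 and 0.022 m and angle between chip_sky's own z axis and vertical between 0.15 and 0.36 rad); the robot touches nothing.
It fails at once if the dark chip is dropped or thrown (faster than 0.6 m/s while no finger touches it) (linear speed of chip_dark above 0.6 m/s and contact force between the fingers and chip_dark below 0.05 N).
It fails at once if the amber chip is dropped or thrown (faster than 0.6 m/s while no finger touches it) (linear speed of chip_amber above 0.6 m/s and contact force between the fingers and chip_amber below 0.05 N).
It fails at once if the honey chip is dropped or thrown (faster than 0.6 m/s while no finger touches it) (linear speed of chip_honey above 0.6 m/s and contact force between the fingers and chip_honey below 0.05 N).
It fails at once if the navy chip is dropped or thrown (faster than 0.6 m/s while no finger touches it) (linear speed of chip_navy above 0.6 m/s and contact force between the fingers and chip_navy below 0.05 N).
It fails at once if the sky chip is dropped or thrown (faster than 0.6 m/s while no finger touches it) (linear speed of chip_sky above 0.6 m/s and contact force between the fingers and chip_sky below 0.05 N).
It also fails if it takes over 102 s, if anything falls off the work surface, if the arm or the gripper's body presses on something with over 40 N, if the wrist force passes 120 N, or if a joint passes its speed limit or range.

## Robot

A 7-joint arm with a two-finger parallel gripper is mounted at the origin on a cart in front of the work surface, level with it; the furniture and walls round the work are solid. World frame = base frame: x ahead of the robot, y to its left, z up, the work surface at z = 0. Lengths are in mm, angles in degrees, forces in N, time in s.
With the tool pointing down it reaches from about 400 to 875 mm from the base axis. Payload 6.5 kg.
Tool frame: the origin (TCP) lies on the centre line of the jaws, within the pads' length; the fingertips stand 8 mm ahead of it and the grasp point (between the pads) lies 11 mm behind it (env.tip_reach is the distance from the TCP to the fingertips, in mm); x points along the fingers, y is the direction in which the jaws open and shut, and the axes are right-handed (so a half turn about x gives the same grasp; the last joint's range is limited). The gripper opens to 88 mm and grips with 3 to 60 N. Pads are 18 mm wide; open, the fingers measure 123 mm over their backs; the gripper's body (75 mm by 187 mm) begins 45 mm behind the grasp point.
Start: joints at [62.785, 30.733, -0.252, 88.115, 0.149, 61.152, -4.079], TCP at [258.375, -596.433, 220.516] pointing down, gripper open.
Joint ranges: [-154.64, 154.64], [-21.42, 123.67], [-72.66, 72.17], [13.99, 137.28], [-74.86, 254.86], [10.95, 109.41], [-158.01, 158.01]. Speed limits (degrees/s): [136.94, 136.94, 180, 180, 180, 180, 180].

## Interface

Orientations are given as [roll, pitch, yaw] about the fixed x, y, z axes, in that order (R = Rz(yaw) Ry(pitch) Rx(roll)).
In Python, from plant import env, optics gives the robot as it stands.
- The arm moves only by the tool servo_tool, never from a script. Its argument "targets" is a list that holds one entry, the list of rows, each a list of 6 numbers: the shift along the tool's x, y, z as a fraction of full scale, then the turn, a rotation vector about the tool's x, y, z as a fraction of full scale. In form: [[[x, y, z, rx, ry, rz], ...]]. A call has 1 to 12 rows; each row shifts and turns the commanded pose from where the row before left it, along the tool's axes as they then stand; what a row does not reach is not made up. Full scale, the value 1, is 0.15 m for a shift and 90 degrees for a turn. A row lasts 1/10 s, in which the tool goes at most 50 mm and 8.59 degrees, less where a joint would pass 70% of its speed; a pose out of reach is approached as far as the arm can. A call with a number of a shift or a turn outside -1 to 1 is refused whole. A call with a gripper value outside its range is refused whole. "grip" is the opening in per cent of the stroke, from 0 (shut) to 100 (fully open), set as the call begins (left out, the last holds). The fingers move at their own pace and stop on an object; the grip force is fixed at half the most. Time passes only in rows, so rows that do not move let the fingers close. It gives the time, the measured TCP pose, the force and the opening at its end, in the units of the state.
- env.read_state(): the state, without advancing time (a new reading comes with each control period).
- optics.grab_frame(name): name is "scene" or "top" or "wrist"; returns the picture (420x560x3 uint8, red, green, blue); there is no depth.
- optics.camera_info(name): a dict with "camera_matrix" (3x3 intrinsics, pixels), "xyz" and "orientation" of the camera in the world. Camera axes: x right, y down, z forward; pixel columns grow to the right and rows downward; lengths in mm; the calibration is good to about 2 mm. A picture is of the moment at which its call begins: read the wrist's pose just before it. camera_info takes no time and is no camera call; for the wrist camera it gives the pose at the moment of the call.
- env.close_job(): hands the job in, once; it reports no verdict.
The state is a dict: "t": time; "joints": joint angles; "dq": joint speeds; "joint_efforts": joint torques, N m; "tcp_pos": TCP position; "tool_rot": TCP orientation; "force": force on the tool from outside, world axes, zero at the start; "ft_torque": the same for the moment, N m; "opening": finger opening in mm.
Only numpy, scipy, OpenCV 4.12 (cv2) and the standard library are available. Lean on these libraries where they do the work, as an engineer would, in place of code of your own. Each camera call takes 0.05 s, during which the arm holds its last target.

## Working session

There is one attempt and no reset: what is moved stays moved. The work goes in short steps, Python scripts to look and compute and a tool call to move; the robot and the scene stay as the last step left them, time stands still between calls to the robot, and variables do not carry over. Pictures are saved under pics/ and viewed, and the job is handed in when it is done.

Besides the shell and the picture viewer there is one more tool, called by a JSON object that holds its "api" and its "payload". servo_tool: Moves the arm, as the interface text tells. Its arguments: {"type":"object","properties":{"targets":{"type":"array"},"grip":{"type":"number"}},"required":["targets"]}

```bash
mkdir -p pics; ls; python3 - <<'E'
from plant import env, optics
import cv2
print(env.read_state())
for n in ["scene","top","wrist"]:
    print(n,optics.camera_info(n))
    im=optics.grab_frame(n); cv2.imwrite(f"pics/{n}0.png",im[:,:,::-1])
E
```

```text
pics
{'t': 0.0, 'joints': array([62.7844016 , 30.77719719, -0.2538452 , 88.16956261,  0.14907717,
       61.15112639, -4.0785407 ]), 'dq': array([ 0.09344274, -0.05371055, -0.02083542, -0.02019763, -0.04420315,
        0.01824979,  0.04852991]), 'joint_efforts': array([-1.36167353e-05, -5.70973277e+01,  9.91005823e-01, -2.51598680e+01,
       -5.61605534e-02,  1.77833950e-02,  1.94472050e-04]), 'tcp_pos': array([ 258.10714684, -595.8663267 ,  219.65029354]), 'tool_rot': array([-85.59211075,  89.90244084, 117.83519363]), 'force': array([-0.76265581,  0.87486211,  0.07846154]), 'ft_torque': array([ 0.00334245, -0.00115383, -0.09998554]), 'opening': 88.45887473063829}
scene {'camera_matrix': array([[460.31213876,   0.        , 276.09333898],
       [  0.        , 460.31213876, 209.96071811],
       [  0.        ,   0.        ,   1.        ]]), 'xyz': array([ 14.5756874 , 525.20130952, 791.54015421]), 'orientation': array([-136.79608832,   -0.53337381, -137.7432913 ])}
top {'camera_matrix': array([[485.61031186,   0.        , 280.45752295],
       [  0.        , 485.61031186, 206.42562543],
       [  0.        ,   0.        ,   1.        ]]), 'xyz': array([ 418.18732214,    9.49308656, 1112.5432889 ]), 'orientation': array([-1.75153259e+02,  1.30612382e-01, -8.93973883e+01])}
wrist {'camera_matrix': array([[315.55257156,   0.        , 277.36979969],
       [  0.        , 315.55257156, 205.82094197],
       [  0.        ,   0.        ,   1.        ]]), 'xyz': array([ 334.67828562, -563.31100026,  384.01020411]), 'orientation': array([ 1.61338969e+02,  4.81049248e-02, -6.65350818e+01])}
```

View pics/top0.png

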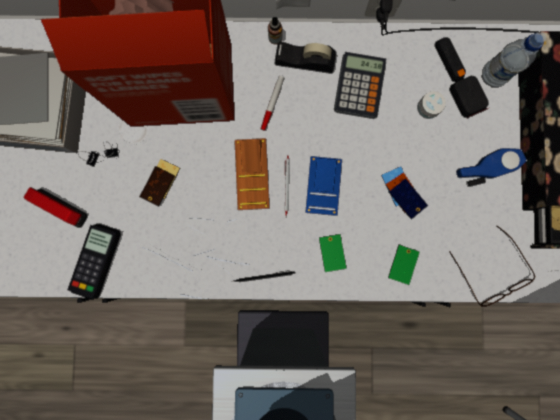

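View pics/scene0.png

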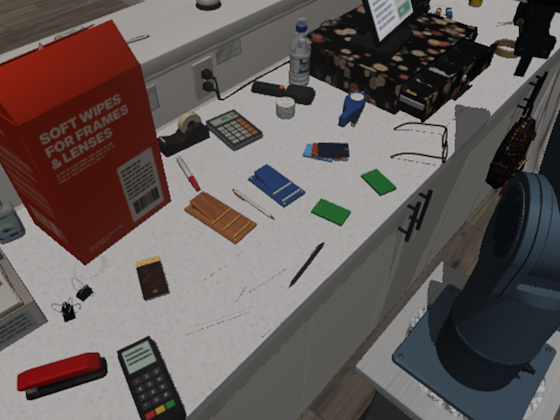

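View pics/wrist0.png

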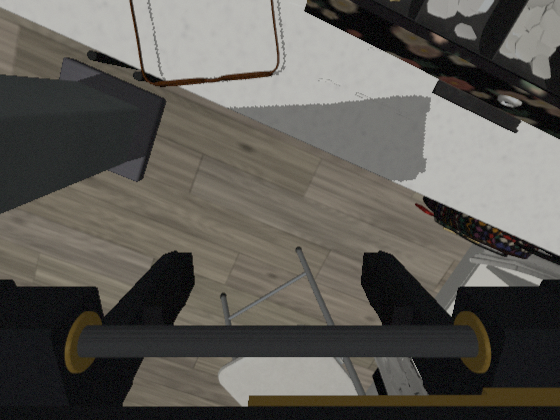

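```bash
cat > h.py <<'E'
import numpy as np, cv2
from scipy.spatial.transform import Rotation as Rn
from plant import env, optics
def rpy(o): return Rn.from_euler('xyz',o,degrees=True).as_matrix()
def cam(n):
    c=optics.camera_info(n); return np.array(c['camera_matrix']),np.array(c['xyz']),rpy(c['orientation'])
def ray(C,px,z):
    K,t,R=C
    px=np.atleast_2d(np.asarray(px,float))
    d=np.c_[(px[:,0]-K[0,2])/K[0,0],(px[:,1]-K[1,2])/K[1,1],np.ones(len(px))]@R.T
    s=(z-t[2])/d[:,2]
    return t+d*s[:,None]
def proj(C,P):
    K,t,R=C; q=(np.atleast_2d(P)-t)@R; q=q@K.T; return q[:,:2]/q[:,2:]
def pose():
    s=env.read_state(); return np.array(s['tcp_pos']),rpy(s['tool_rot']),s
E
python3 - <<'E'
import cv2,numpy as np
from h import *
im=cv2.imread('pics/top0.png')
a=im[120:230,125:225]; b=im[120:230,340:440]; c=im[120:230,225:345]
cv2.imwrite('pics/z1.png',cv2.resize(np.hstack([a,b]),None,fx=4,fy=4,interpolation=cv2.INTER_CUBIC))
s=cv2.imread('pics/scene0.png')
cv2.imwrite('pics/z2.png',np.hstack([cv2.resize(s[250:305,125:180],(390,390),interpolation=3),cv2.resize(s[120:175,295:360],(400,390),interpolation=3)]))
C=cam('top')
for n,p in dict(brown=(252,174),blue=(323,186),pileL=(160,183),pileR=(405,192),g1=(332,252),g2=(404,264)).items(): print(n,ray(C,p,8)[0].round())
E
```

```text
brown [586.  79.   8.]
blue [560. -84.   8.]
pileL [563. 290.   8.]
pileR [ 548. -271.    8.]
g1 [ 409. -105.    8.]
g2 [ 384. -267.    8.]
```

View pics/z1.png

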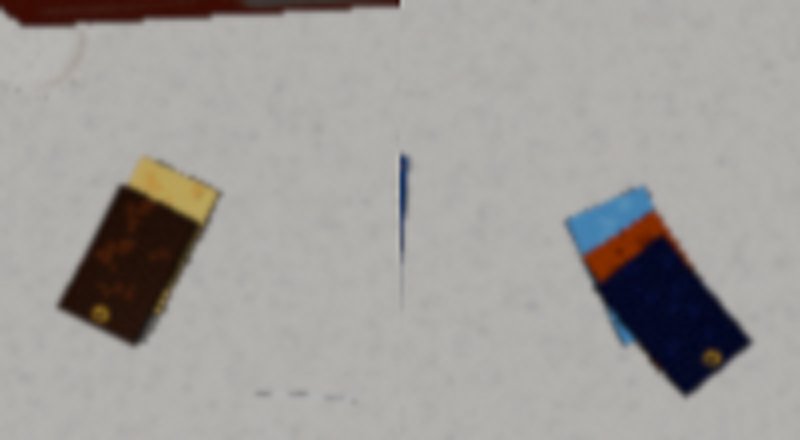

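View pics/z2.png

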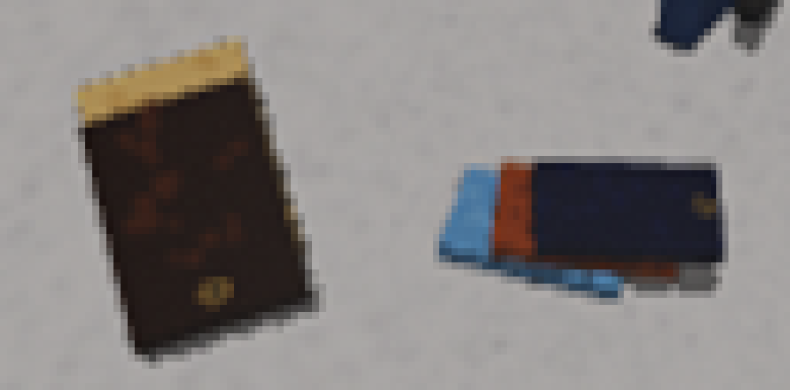

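```bash
cat >> h.py <<'E'
def down(psi):
    c,s=np.cos(np.radians(psi)),np.sin(np.radians(psi))
    return np.array([[0,c,s],[0,s,-c],[-1,0,0.]])
def tilted(psi_rack,sgn,tilt=0.253):
    # rack x axis at psi_rack deg; jaw along rack y (sgn), tool x tipping toward rack +x
    a=np.radians(psi_rack); xr=np.array([np.cos(a),np.sin(a),0]); yr=np.array([-np.sin(a),np.cos(a),0])
    x=np.sin(tilt)*xr-np.cos(tilt)*np.array([0,0,1]); y=sgn*yr
    return np.c_[x,y,np.cross(x,y)]
def plan(p1,R1,n=None,vmax=40,p0=None,R0=None):
    if p0 is None: p0,R0,_=pose()
    p1=np.asarray(p1,float)
    rv=Rn.from_matrix(R0.T@R1).as_rotvec(degrees=True)
    m=max(int(np.ceil(max(np.linalg.norm(p1-p0)/vmax,np.linalg.norm(rv)/8.4))),1)
    n=n or m
    rows=[];R=R0
    for i in range(n):
        d=R.T@((p1-p0)/n)/150; rows.append([round(float(v),3) for v in [*d,*(rv/n/90)]])
        R=R@Rn.from_rotvec(rv/n,degrees=True).as_matrix()
    print('n',n,'rv',rv.round(1),'d',(p1-p0).round(1))
    for i in range(0,n,12): print(str([rows[i:i+12]]).replace(' ',''))
E
python3 - <<'E'
from h import *
p,R,s=pose(); print(R.round(3))
K,t,Rc=cam('wrist'); tc=R.T@(t-p); Rtc=R.T@Rc
print('cam in tool',tc.round(1)); print(Rtc.round(3))
np.savez('mount.npz',tc=tc,R=Rtc)
psi=np.degrees(np.arctan2(R[1,1],R[0,1])); print('jaw yaw',psi)
print('tcp px',proj(cam('wrist'),p), proj(cam('wrist'),p+[0,0,-200]))
for name,o,ps in [('pileR',[548,-271,16],psi),('racks',[573,0,10],90)]:
    R1=down(ps)
    for yaw in (ps,ps+180):
        R1=down(yaw)
        z=200 
        cz=R1@tc; Rw=R1@Rtc
        d=Rw@np.array([0,(110-K[1,2])/K[1,1],1]); cam_z=z+cz[2]
        c=np.array(o)-d*((o[2]-cam_z)/d[2]); tp=c-cz; print(name,yaw,tp.round())
E
```

```text
[[-0.001  0.398 -0.918]
 [ 0.001 -0.918 -0.398]
 [-1.    -0.001  0.   ]]
cam in tool [-164.3    0.3  -83.2]
[[-0.001 -0.32   0.947]
 [ 1.     0.     0.001]
 [-0.001  0.947  0.32 ]]
jaw yaw -66.57238474228188
tcp px [[276.6119998  251.27729493]] [[277.10133671 173.79084791]]
pileR -66.57238474228188 [ 481. -299.  200.]
pileR 113.42761525771812 [ 615. -243.  200.]
racks 90 [645.  -1. 200.]
racks 270 [501.   1. 200.]
```

```bash
cat >> h.py <<'E'
M=np.load('mount.npz')
def view(o,yaw,z=200,v=110,u=277):
    K=cam('wrist')[0]; R1=down(yaw); cz=R1@M['tc']; Rw=R1@M['R']
    d=Rw@np.array([(u-K[0,2])/K[0,0],(v-K[1,2])/K[1,1],1]); c=np.array(o)-d*((o[2]-z-cz[2])/d[2]); return c-cz,R1
E
python3 - <<'E'
from h import *
plan(*view([548,-271,16],-51,160),vmax=38)
E
```

```text
n 10 rv [-15.6  -0.    0.1] d [232.5 278.7 -59.8]
[[[0.04,-0.109,-0.216,-0.017,-0.0,0.0],[0.04,-0.103,-0.219,-0.017,-0.0,0.0],[0.04,-0.097,-0.222,-0.017,-0.0,0.0],[0.04,-0.091,-0.224,-0.017,-0.0,0.0],[0.04,-0.085,-0.227,-0.017,-0.0,0.0],[0.04,-0.079,-0.229,-0.017,-0.0,0.0],[0.04,-0.072,-0.231,-0.017,-0.0,0.0],[0.04,-0.066,-0.233,-0.017,-0.0,0.0],[0.04,-0.06,-0.234,-0.017,-0.0,0.0],[0.04,-0.053,-0.236,-0.017,-0.0,0.0]]]
```

{"api": "servo_tool", "payload": {"targets": [[[0.04,-0.109,-0.216,-0.017,0,0],[0.04,-0.103,-0.219,-0.017,0,0],[0.04,-0.097,-0.222,-0.017,0,0],[0.04,-0.091,-0.224,-0.017,0,0],[0.04,-0.085,-0.227,-0.017,0,0],[0.04,-0.079,-0.229,-0.017,0,0],[0.04,-0.072,-0.231,-0.017,0,0],[0.04,-0.066,-0.233,-0.017,0,0],[0.04,-0.06,-0.234,-0.017,0,0],[0.04,-0.053,-0.236,-0.017,0,0],[0,0,0,0,0,0],[0,0,0,0,0,0]]]}}

```text
t: 1.35
tcp_pos: [491.7, -317.4, 160.1]
tool_rot: [-67.4, 90.0, 151.4]
force: [0.2, 0.0, -0.1]
opening: 88.0
```

```bash
cat >> h.py <<'E'
def snap(name):
    C=cam('wrist'); im=optics.grab_frame('wrist'); cv2.imwrite(f'pics/{name}.png',im[:,:,::-1]); np.savez(f'pics/{name}.npz',K=C[0],t=C[1],R=C[2]); return im,C
def load(name):
    d=np.load(f'pics/{name}.npz'); return cv2.imread(f'pics/{name}.png')[:,:,::-1],(d['K'],d['t'],d['R'])
E
python3 - <<'E'
from h import *
p,R,s=pose(); print(p,s['t'],s['joints'].round(1))
snap('w1')
E
```

```text
[ 491.65283285 -317.35314744  160.12876828] 1.35 [ 34.6  28.8  -8.3 100.8   5.1  50.7 -27.1]
```

View pics/w1.png

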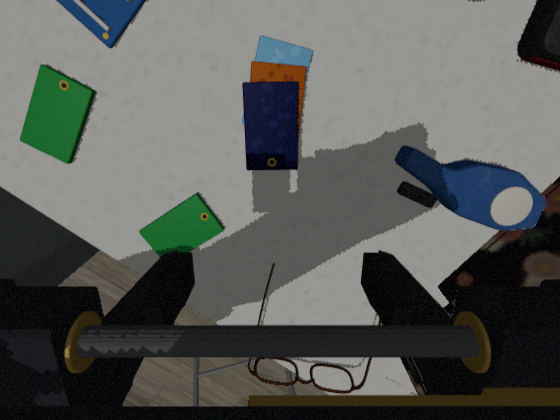

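```bash
cat >> h.py <<'E'
def mask(im,kind):
    h=cv2.cvtColor(np.ascontiguousarray(im),cv2.COLOR_RGB2HSV).astype(int); H,S,V=h[...,0],h[...,1],h[...,2]
    m={'navy':(H>105)&(H<130)&(S>120)&(V<110),'sky':(H>92)&(H<115)&(S>90)&(V>130),'amber':(H<16)&(S>150)&(V>90),
       'honey':(H>14)&(H<32)&(S>90)&(V>120),'dark':(H<25)&(S>80)&(V<90)}[kind]
    return m.astype(np.uint8)*255
def rect(im,C,kind,z,roi=None,approx=None,show=True):
    m=mask(im,kind)
    if roi: k=np.zeros_like(m); x0,y0,x1,y1=roi; k[y0:y1,x0:x1]=m[y0:y1,x0:x1]; m=k
    m=cv2.morphologyEx(m,cv2.MORPH_CLOSE,np.ones((5,5),np.uint8)); m=cv2.morphologyEx(m,cv2.MORPH_OPEN,np.ones((3,3),np.uint8))
    cs,_=cv2.findContours(m,cv2.RETR_EXTERNAL,cv2.CHAIN_APPROX_NONE); c=max(cs,key=cv2.contourArea)[:,0]
    w=ray(C,c,z)[:,:2]; (cx,cy),(a,b),ang=cv2.minAreaRect(w.astype(np.float32))
    if a<b: a,b,ang=b,a,ang+90
    bx=c.min(0).tolist()+c.max(0).tolist()
    print(kind,'ctr',round(cx,1),round(cy,1),'size',round(a,1),round(b,1),'lenyaw',round((ang+90)%180-90,1),'px',bx)
    return np.array([cx,cy]),ang,c
E
python3 - <<'E'
from h import *
im,C=load('w1')
roi=(225,20,330,190)
for k,z in [('navy',24),('amber',16),('sky',8)]:
    _,_,c=rect(im,C,k,z,roi)
    print(cv2.approxPolyDP(c,3,True)[:,0].tolist())
cv2.imwrite('pics/z3.png',cv2.resize(im[20:190,200:350,::-1],None,fx=3.5,fy=3.5,interpolation=3))
E
```

```text
navy ctr 533.4 -276.1 size 78.4 48.8 lenyaw 40.0 px [243, 82, 297, 169]
[[243, 83], [247, 168], [296, 168], [297, 83]]
amber ctr 565.3 -257.6 size 49.2 36.8 lenyaw -56.4 px [251, 62, 305, 109]
[[251, 63], [251, 81], [297, 80], [301, 109], [305, 67]]
sky ctr 590.1 -245.6 size 48.9 20.6 lenyaw -64.7 px [256, 36, 311, 65]
[[260, 36], [256, 60], [308, 65], [311, 50]]
```

View pics/z3.png

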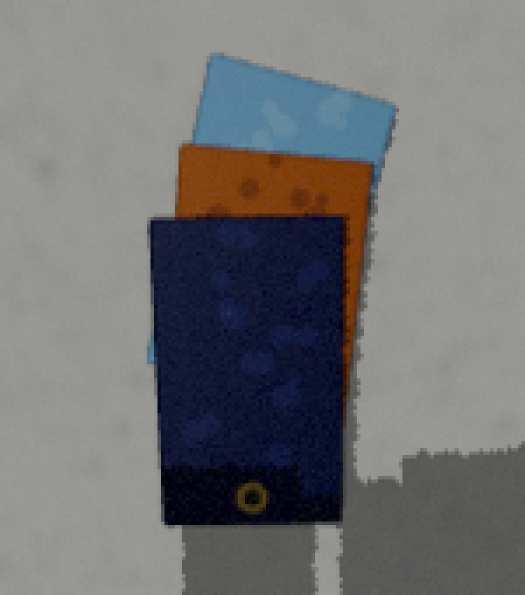

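```bash
cat >> h.py <<'E'
def seq(wps,vmax=40):
    """wps: list of (p,R[,vmax]) chained; prints rows joined"""
    p0,R0,_=pose(); out=[]
    import io,contextlib
    for w in wps:
        p1,R1=np.asarray(w[0],float),w[1]; v=w[2] if len(w)>2 else vmax
        rv=Rn.from_matrix(R0.T@R1).as_rotvec(degrees=True)
        n=max(int(np.ceil(max(np.linalg.norm(p1-p0)/v,np.linalg.norm(rv)/8.2))),1)
        R=R0
        for i in range(n):
            d=R.T@((p1-p0)/n)/150; out.append([round(float(x),3)+0.0 for x in [*d,*(rv/n/90)]]); R=R@Rn.from_rotvec(rv/n,degrees=True).as_matrix()
        p0,R0=p1,R1
    print('rows',len(out))
    for i in range(0,len(out),12): print(str([out[i:i+12]]).replace(' ',''))
E
python3 - <<'E'
from h import *
R=down(-50)
seq([([533.4,-276.1,60],R,30),([533.4,-276.1,26],R,14)])
E
```

```text
rows 7
[[[0.167,-0.011,-0.1,-0.004,0.0,0.0],[0.167,-0.01,-0.1,-0.004,0.0,0.0],[0.167,-0.01,-0.1,-0.004,0.0,0.0],[0.167,-0.009,-0.1,-0.004,0.0,0.0],[0.076,0.0,0.0,0.0,0.0,0.0],[0.076,0.0,0.0,0.0,0.0,0.0],[0.076,0.0,0.0,0.0,0.0,0.0]]]
```

{"api": "servo_tool", "payload": {"targets": [[[0.167,-0.011,-0.1,-0.004,0,0],[0.167,-0.01,-0.1,-0.004,0,0],[0.167,-0.01,-0.1,-0.004,0,0],[0.167,-0.009,-0.1,-0.004,0,0],[0.076,0,0,0,0,0],[0.076,0,0,0,0,0],[0.076,0,0,0,0,0],[0,0,0,0,0,0],[0,0,0,0,0,0]]]}}

```text
t: 2.3
tcp_pos: [533.9, -276.4, 26.5]
tool_rot: [70.5, 90.0, -69.4]
force: [-0.2, 0.0, -0.3]
opening: 88.1
```

```bash
python3 - <<'E'
from h import *
p,R,s=pose(); print(p,R.round(3),s['force'])
snap('w2')
E
```

```text
[ 533.92158767 -276.44667072   26.53245248] [[ 0.     0.644 -0.765]
 [-0.001 -0.765 -0.644]
 [-1.     0.001  0.   ]] [-0.20310389  0.04903572 -0.34921654]
```

View pics/w2.png

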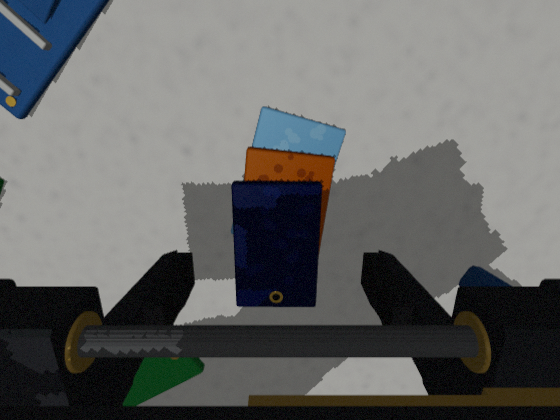

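```bash
python3 - <<'E'
from h import *
im,C=load('w2')
rect(im,C,'navy',24,(225,150,330,315)); p,R,s=pose(); print(proj(C,[p,p+R[:,0]*8]))
E
```

```text
navy ctr 534.0 -275.5 size 79.9 49.0 lenyaw 39.8 px [232, 182, 320, 306]
[[277.12206937 250.77166457]
 [277.1297133  244.70136051]]
```

{"api": "servo_tool", "payload": {"targets": [[[0,0,0,0,0,0],[0,0,0,0,0,0],[0,0,0,0,0,0],[0,0,0,0,0,0],[0,0,0,0,0,0],[0,0,0,0,0,0]]], "grip": 20}}

```text
t: 2.95
tcp_pos: [534.1, -275.5, 26.1]
tool_rot: [-35.0, 90.0, -174.9]
force: [0.4, -0.5, -0.4]
opening: 42.3
```

```bash
python3 - <<'E'
from h import *
p,R,s=pose(); print(p,s['opening'],s['t'])
snap('w3')
E
```

```text
[ 534.10774271 -275.51063264   26.07467154] 42.31033868599563 2.95
```

View pics/w3.png

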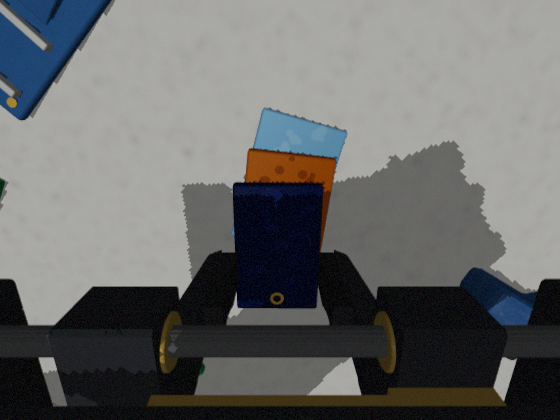

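{"api": "servo_tool", "payload": {"targets": [[[-0.05,0,0,0,0,0],[-0.1,0,0,0,0,0],[-0.1,0,0,0,0,0],[-0.1,0,0,0,0,0],[0,0,0,0,0,0]]]}}

```text
t: 3.5
tcp_pos: [536.1, -276.4, 81.8]
tool_rot: [114.6, 89.7, -25.3]
force: [-0.8, 0.2, 0.2]
opening: 17.6
```

```bash
python3 - <<'E'
from h import *
p,R,s=pose(); print(p,s['opening'],s['t'])
snap('w4')
E
```

```text
[ 536.08405346 -276.43868221   81.79003366] 17.596136079561212 3.5
```

View pics/w4.png

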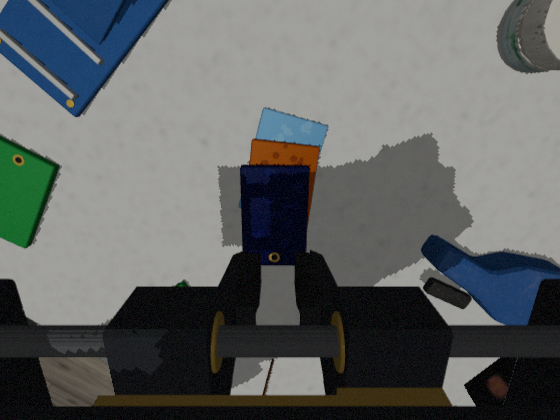

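```bash
python3 - <<'E'
from h import *
print(env.tip_reach,[a for a in dir(env) if not a.startswith('_')])
im,C=load('w4'); rect(im,C,'navy',24,(225,150,330,280))
im3,_=load('w3')
o=np.hstack([cv2.resize(im3[150:330,170:390],None,fx=1.8,fy=1.8,interpolation=3),cv2.resize(im[150:330,170:390],None,fx=1.8,fy=1.8,interpolation=3)])
o=cv2.convertScaleAbs(o,alpha=2.0,beta=20)
cv2.imwrite('pics/z4.png',o[:,:,::-1])
E
```

```text
8.0 ['PlanningError', 'close_job', 'read_state', 'tip_reach']
navy ctr 530.8 -273.8 size 81.6 55.6 lenyaw 39.6 px [234, 166, 308, 267]
```

View pics/z4.png

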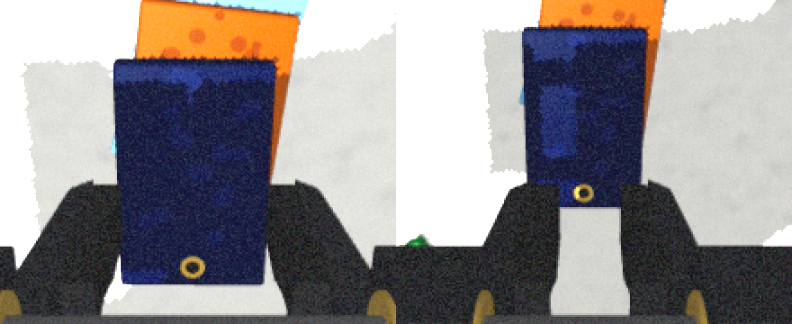

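```bash
python3 - <<'E'
from h import *
p,R,s=pose(); C=cam('scene'); im=optics.grab_frame('scene')
T=[p,p+8*R[:,0],p-18*R[:,0]]; q=proj(C,T); print(q)
x,y=q[0].astype(int)
c=np.ascontiguousarray(im[y-70:y+70,x-90:x+90,::-1]); c=cv2.resize(c,None,fx=4,fy=4,interpolation=3)
c=cv2.convertScaleAbs(c,alpha=1.8,beta=20)
for k,col in zip(q,[(0,0,255),(0,255,0),(255,0,255)]): cv2.circle(c,tuple(int(v) for v in ((k-[x-90,y-70])*4)),3,col,-1)
cv2.imwrite('pics/z5.png',c)
E
```

```text
[[334.10522731 131.05179977]
 [333.78249517 133.59199597]
 [334.84335415 125.24206862]]
```

View pics/z5.png

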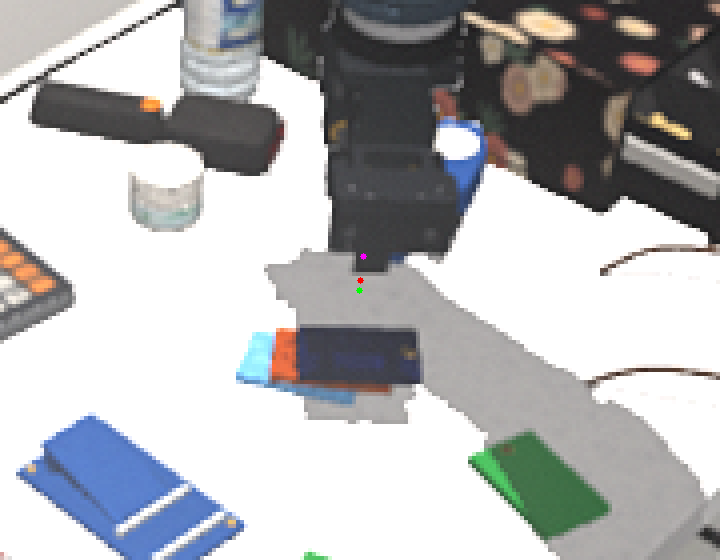

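```bash
python3 - <<'E'
from h import *
R=down(-50.2)
seq([([534.3,-275.6,81],R),([534.3,-275.6,12],R,16)])
E
```

```text
rows 6
[[[-0.011,-0.001,0.0,0.004,0.0,-0.001],[0.092,0.0,0.0,0.0,0.0,0.0],[0.092,0.0,0.0,0.0,0.0,0.0],[0.092,0.0,0.0,0.0,0.0,0.0],[0.092,0.0,0.0,0.0,0.0,0.0],[0.092,0.0,0.0,0.0,0.0,0.0]]]
```

{"api": "servo_tool", "payload": {"targets": [[[0,0,0,0,0,0],[0,0,0,0,0,0],[0,0,0,0,0,0],[0,0,0,0,0,0],[0,0,0,0,0,0],[0,0,0,0,0,0],[0,0,0,0,0,0]]], "grip": 100}}

```text
t: 4.3
tcp_pos: [534.1, -275.5, 78.6]
tool_rot: [-76.0, 90.0, 144.2]
force: [0.3, -0.1, 0.8]
opening: 71.9
```

{"api": "servo_tool", "payload": {"targets": [[[0.086,0,0,0,0,0],[0.086,0,0,0,0,0],[0.086,0,0,0,0,0],[0.086,0,0,0,0,0],[0.086,0,0,0,0,0],[0,0,0,0,0,0],[0.01,0,0,0,0,0],[0.01,0,0,0,0,0],[0.01,0,0,0,0,0],[0.007,0,0,0,0,0],[0.007,0,0,0,0,0]]]}}

```text
t: 5.4
tcp_pos: [534.3, -275.6, 7.7]
tool_rot: [108.6, 90.0, -31.2]
force: [0.2, 0.2, 0.6]
opening: 88.0
```

{"api": "servo_tool", "payload": {"targets": [[[0.007,0,0,0,0,0],[0.007,0,0,0,0,0],[0.007,0,0,0,0,0]]]}}

```text
t: 5.7
tcp_pos: [534.2, -275.5, 4.3]
tool_rot: [88.0, 90.0, -51.8]
force: [-0.1, 0.1, -0.9]
opening: 88.0
```

```bash
python3 - <<'E'
from h import *
p,R,s=pose(); print(p,s['force'])
im,C=snap('w5'); rect(im,C,'navy',24,(200,170,350,320))
c=cv2.resize(im[170:330,150:410],None,fx=3,fy=3,interpolation=3); cv2.imwrite('pics/z6.png',cv2.convertScaleAbs(c,alpha=2,beta=15)[:,:,::-1])
E
```

```text
[ 534.16063977 -275.49954882    4.30565338] [-0.12677996  0.0574175  -0.85682837]
navy ctr 537.5 -272.7 size 71.8 49.3 lenyaw 40.1 px [227, 194, 328, 319]
```

View pics/z6.png

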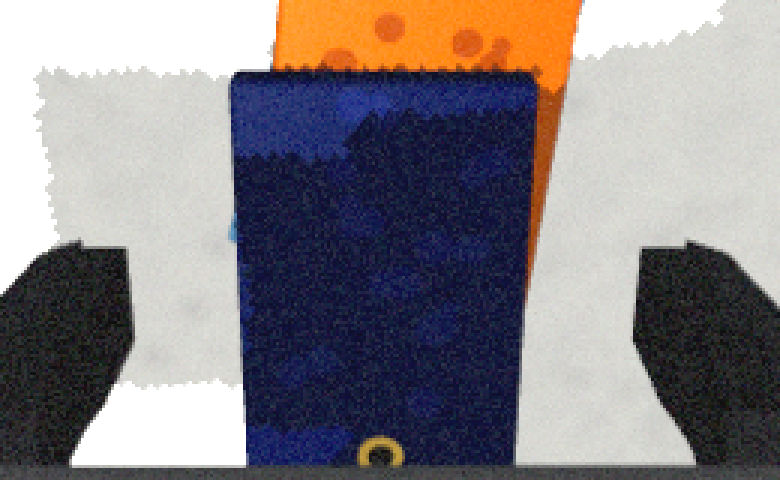

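{"api": "servo_tool", "payload": {"targets": [[[0.008,0,0,0,0,0],[0.008,0,0,0,0,0],[0.004,0,0,0,0,0],[0,0,0,0,0,0],[0,0,0,0,0,0],[0,0,0,0,0,0],[0,0,0,0,0,0],[0,0,0,0,0,0],[0,0,0,0,0,0],[0,0,0,0,0,0]]], "grip": 45}}

```text
t: 6.75
tcp_pos: [534.1, -275.5, 1.3]
tool_rot: [-47.2, 90.0, 173.0]
force: [-0.3, -0.3, -0.4]
opening: 49.4
```

```bash
python3 - <<'E'
from h import *
p,R,s=pose(); print(p,s['force'],s['opening'])
im,C=snap('w6')
c=cv2.resize(im[170:330,150:410],None,fx=3,fy=3,interpolation=3); cv2.imwrite('pics/z7.png',cv2.convertScaleAbs(c,alpha=2,beta=15)[:,:,::-1])
E
```

```text
[ 534.12539102 -275.50682005    1.34804759] [-0.2710602  -0.30497769 -0.40270689] 49.41601403204287
```

View pics/z7.png

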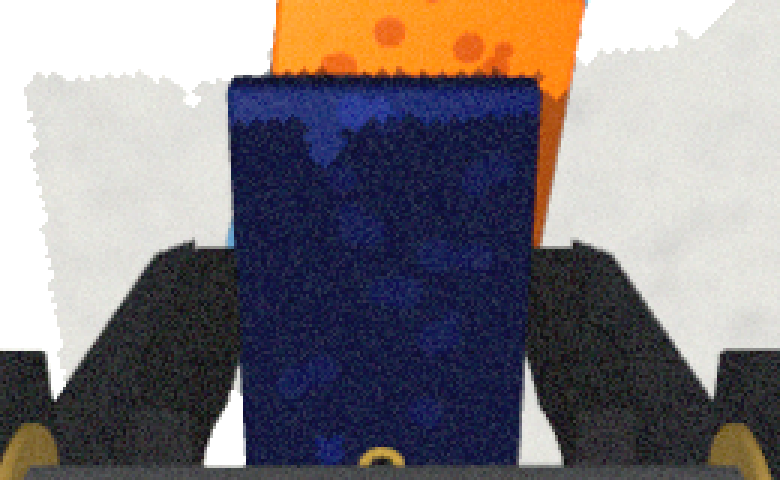

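{"api": "servo_tool", "payload": {"targets": [[[-0.02,0,0,0,0,0],[-0.05,0,0,0,0,0],[-0.15,0,0,0,0,0],[-0.15,0,0,0,0,0],[-0.15,0,0,0,0,0],[-0.15,0,0,0,0,0],[-0.05,0,0,0,0,0],[0,0,0,0,0,0]]]}}

```text
t: 7.6
tcp_pos: [534.9, -275.9, 110.6]
tool_rot: [113.4, 89.9, -26.5]
force: [-0.3, 0.6, -1.7]
opening: 49.1
```

```bash
python3 - <<'E'
from h import *
p,R,s=pose(); print(p,s['force'],s['opening'])
im,C=snap('w7')
E
```

```text
[ 534.90064095 -275.8990176   110.62132039] [-0.32289433  0.60965845 -1.74157272] 49.081728715820766
```

View pics/w7.png

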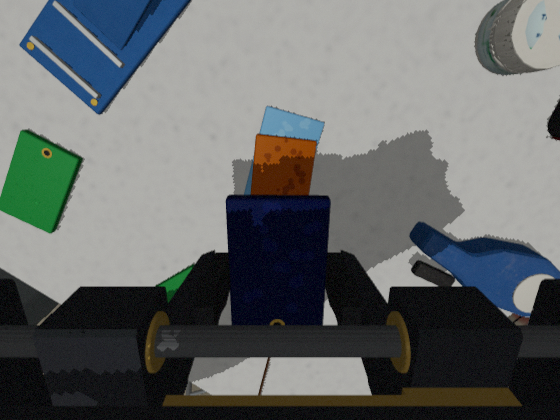

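```bash
python3 - <<'E'
from h import *
for n in ('w5','w6','w7'):
    im,C=load(n)
    g=im.astype(int)
    m=((g[...,2]-g[...,0]>8)&(g[...,2]<150)&(g.sum(2)<260)&(g[...,0]<40)).astype(np.uint8)
    m[:185]=0; m[245:]=0
    for r in (202,215,230,242):
        c=np.where(m[r,215:345])[0]+215; print(n,r,c.min(),c.max(),c.max()-c.min()+1)
    col=np.where(m[:,260:295].sum(1)>25)[0]; print('top row',col.min())
E
```

```text
w5 202 227 328 102
w5 215 227 327 101
w5 230 228 325 98
w5 242 228 325 98
top row 194
w6 202 226 329 104
w6 215 227 328 102
w6 230 227 327 101
w6 242 228 326 99
top row 196
w7 202 226 329 104
w7 215 227 328 102
w7 230 228 327 100
w7 242 228 327 100
top row 196
```

```bash
python3 - <<'E'
from h import *
p,R=view([575,-15,10],-90,175,v=95)
print(p); seq([(p,R,38)])
E
```

```text
[487.81188984 -14.864381   175.        ]
rows 8
[[[-0.055,-0.191,-0.111,0.056,0.0,0.0],[-0.055,-0.2,-0.093,0.056,0.0,0.0],[-0.055,-0.207,-0.076,0.056,0.0,0.0],[-0.055,-0.213,-0.057,0.056,0.0,0.0],[-0.055,-0.217,-0.038,0.056,0.0,0.0],[-0.055,-0.22,-0.019,0.056,0.0,0.0],[-0.055,-0.221,0.0,0.056,0.0,0.0],[-0.055,-0.22,0.019,0.056,0.0,0.0]]]
```

{"api": "servo_tool", "payload": {"targets": [[[-0.055,-0.191,-0.111,0.056,0,0],[-0.055,-0.2,-0.093,0.056,0,0],[-0.055,-0.207,-0.076,0.056,0,0],[-0.055,-0.213,-0.057,0.056,0,0],[-0.055,-0.217,-0.038,0.056,0,0],[-0.055,-0.22,-0.019,0.056,0,0],[-0.055,-0.221,0,0.056,0,0],[-0.055,-0.22,0.019,0.056,0,0],[0,0,0,0,0,0],[0,0,0,0,0,0]]]}}

```text
t: 8.65
tcp_pos: [487.5, -14.3, 174.5]
tool_rot: [12.1, 89.9, -167.9]
force: [0.4, -0.9, -0.9]
opening: 49.4
```

```bash
python3 - <<'E'
from h import *
p,R,s=pose(); print(p,s['force'],s['opening'],s['joints'].round())
im,C=snap('w8')
E
```

```text
[487.53044494 -14.28527568 174.50565677] [ 0.36694715 -0.85733794 -0.86392341] 49.43015728508971 [ -1.  19.  -3. 114.   1.  47. -95.]
```

View pics/w8.png

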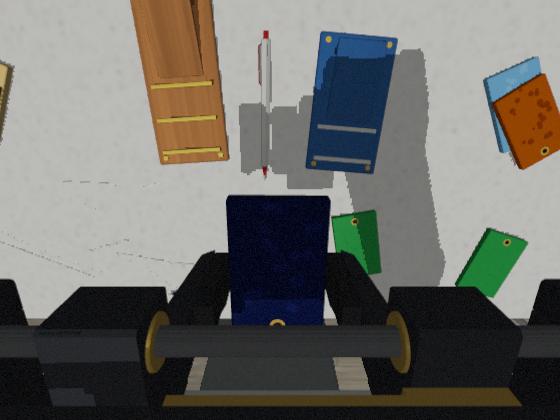

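```bash
python3 - <<'E'
from h import *
im,C=load('w8')
c=cv2.resize(im[20:185,295:405],None,fx=3.5,fy=3.5,interpolation=3)
d=cv2.resize(im[0:175,125:235],None,fx=3.3,fy=3.3,interpolation=3)
c=cv2.convertScaleAbs(c,alpha=1.6,beta=10); d=cv2.convertScaleAbs(d,alpha=1.3,beta=10)
H=max(c.shape[0],d.shape[0]); o=np.zeros((H,c.shape[1]+d.shape[1],3),np.uint8); o[:c.shape[0],:c.shape[1]]=c; o[:d.shape[0],c.shape[1]:]=d
cv2.imwrite('pics/z8.png',o[:,:,::-1])
g=cv2.cvtColor(np.ascontiguousarray(im),cv2.COLOR_RGB2HSV).astype(int)
m=((g[...,0]>98)&(g[...,0]<122)&(g[...,1]>120)).astype(np.uint8)*255
k=np.zeros_like(m); k[20:185,295:405]=m[20:185,295:405]
m=cv2.morphologyEx(k,cv2.MORPH_CLOSE,np.ones((9,9),np.uint8))
cs,_=cv2.findContours(m,cv2.RETR_EXTERNAL,cv2.CHAIN_APPROX_NONE); c=max(cs,key=cv2.contourArea)[:,0]
print(cv2.approxPolyDP(c,3,True)[:,0].tolist())
w=ray(C,c,6)[:,:2]; print(cv2.minAreaRect(w.astype(np.float32)))
E
```

```text
[[321, 32], [306, 167], [370, 173], [396, 39]]
((563.3914184570312, -86.16449737548828), (72.82298278808594, 130.76808166503906), 85.3758316040039)
```

View pics/z8.png

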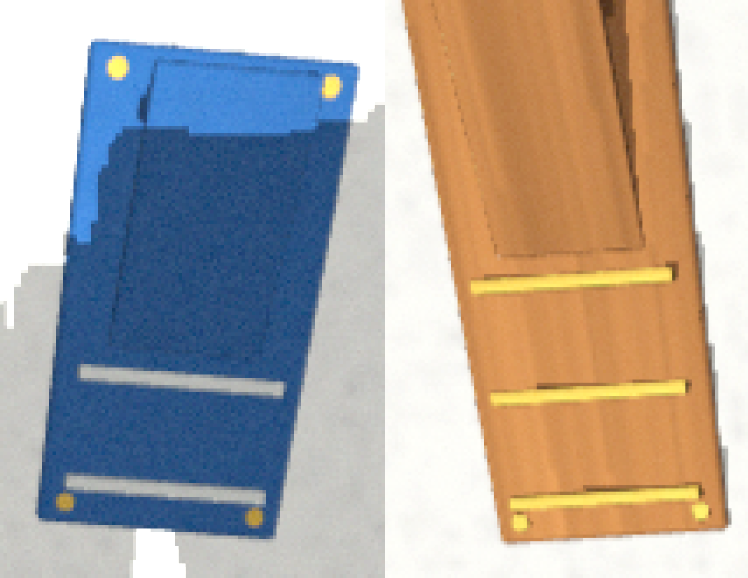

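```bash
cat >> h.py <<'E'
def inrack(P,ctr,yaw):
    a=np.radians(yaw); d=np.atleast_2d(P)[:,:2]-np.asarray(ctr); return np.c_[d[:,0]*np.cos(a)+d[:,1]*np.sin(a),-d[:,0]*np.sin(a)+d[:,1]*np.cos(a)]
def fromrack(x,y,ctr,yaw):
    a=np.radians(yaw); return np.array([ctr[0]+x*np.cos(a)-y*np.sin(a),ctr[1]+x*np.sin(a)+y*np.cos(a)])
E
python3 - <<'E'
from h import *
im,C=load('w8')
g=cv2.cvtColor(np.ascontiguousarray(im),cv2.COLOR_RGB2HSV).astype(int)
def ribs(m,roi,ctr,yaw):
    k=np.zeros(m.shape,np.uint8); x0,y0,x1,y1=roi; k[y0:y1,x0:x1]=m[y0:y1,x0:x1]
    cs,_=cv2.findContours(k,cv2.RETR_EXTERNAL,cv2.CHAIN_APPROX_NONE)
    for c in cs:
        if cv2.contourArea(c)<60: continue
        w=ray(C,c[:,0],11)[:,:2]; r=cv2.minAreaRect(w.astype(np.float32)); 
        print(np.round(r[0],1),np.round(r[1],1),round(r[2],1),'px',c[:,0].mean(0).round(1), 'inrack',inrack([r[0]],ctr,yaw).round(1) if ctr is not None else '')
ribs((g[...,1]<90)&(g[...,2]>70),(308,112,385,172),(563.4,-86.2),-4.6)
print('brown'); ribs((g[...,0]>20)&(g[...,0]<32)&(g[...,1]>130)&(g[...,2]>120),(130,70,235,170),None,0)
mb=((g[...,0]>5)&(g[...,0]<32)&(g[...,1]>90)).astype(np.uint8)*255; mb[:, :125]=0; mb[:,240:]=0; mb[175:]=0
cs,_=cv2.findContours(cv2.morphologyEx(mb,cv2.MORPH_CLOSE,np.ones((9,9))),cv2.RETR_EXTERNAL,cv2.CHAIN_APPROX_NONE); c=max(cs,key=cv2.contourArea)[:,0]
ap=cv2.approxPolyDP(c,3,True)[:,0]; print(ap.tolist()); print(ray(C,ap,6).round(1).tolist())
w=ray(C,c,6)[:,:2]; print(cv2.minAreaRect(w.astype(np.float32)))
E
```

```text
[511.2 -82.1] [60.3  5.1] 85.3 px [341.7 159.4] inrack [[-52.4  -0.1]]
[542.8 -84.8] [60.2  4.8] 85.3 px [346.5 128.4] inrack [[-20.6  -0.3]]
[ 528.2 -118.7] [60.2 11.6] 6.2 px [381.2 144. ] inrack [[-32.5 -35.2]]
brown
[520.3  74.5] [ 4.  58.9] 3.7 px [191.  150.6] inrack 
[552.2  76.7] [ 4.1 58.9] 3.5 px [186.2 118.7] inrack 
[584.   78.7] [ 4.  59.1] 3.7 px [181.   84.7] inrack 
[[130, 0], [160, 162], [227, 159], [210, 0]]
[[656.3, 119.5, 6.0], [507.5, 109.8, 6.0], [510.7, 38.4, 6.0], [656.4, 46.6, 6.0]]
((583.184814453125, 78.11720275878906), (151.35272216796875, 73.13914489746094), 3.7480039596557617)
```

```bash
cat >> h.py <<'E'
BLUE=((563.4,-86.2),-4.6)
def seat(rk,x,z,off,sgn=-1,dl=0.0,y=0.0,tilt=0.253):
    """TCP for chip underside centre at rack x,y and z; off: underside behind TCP along tool x; dl: chip centre minus TCP along tool z"""
    R=tilted(rk[1],sgn,tilt); u=np.r_[fromrack(x,y,*rk),z]
    return u+off*R[:,0]-dl*R[:,2],R
E
python3 - <<'E'
from h import *
p,R=seat(BLUE,25,17.5,14.7); print(p,R.round(3))
seq([(p+[0,0,60],R,30),(p+[0,0,12],R,16)])
E
```

```text
[591.98717049 -88.50006913   3.26796199] [[ 0.25  -0.08  -0.965]
 [-0.02  -0.997  0.078]
 [-0.968 -0.    -0.25 ]]
rows 9
[[[0.123,0.081,-0.116,0.008,0.027,0.001],[0.128,0.079,-0.112,0.008,0.027,0.001],[0.133,0.078,-0.108,0.008,0.027,0.001],[0.138,0.076,-0.103,0.008,0.027,0.001],[0.142,0.075,-0.098,0.008,0.027,0.001],[0.146,0.073,-0.093,0.008,0.027,0.001],[0.103,0.0,0.027,0.0,0.0,0.0],[0.103,0.0,0.027,0.0,0.0,0.0],[0.103,0.0,0.027,0.0,0.0,0.0]]]
```

{"api": "servo_tool", "payload": {"targets": [[[0.123,0.081,-0.116,0.008,0.027,0.001],[0.128,0.079,-0.112,0.008,0.027,0.001],[0.133,0.078,-0.108,0.008,0.027,0.001],[0.138,0.076,-0.103,0.008,0.027,0.001],[0.142,0.075,-0.098,0.008,0.027,0.001],[0.146,0.073,-0.093,0.008,0.027,0.001],[0.103,0,0.027,0,0,0],[0.103,0,0.027,0,0,0],[0.103,0,0.027,0,0,0],[0,0,0,0,0,0]]]}}

```text
t: 9.7
tcp_pos: [590.2, -89.6, 13.6]
tool_rot: [179.8, 75.7, -4.8]
force: [-0.5, 0.0, -0.3]
opening: 49.3
```

```bash
python3 - <<'E'
from h import *
q,R0,s=pose(); print(q,R0.round(3),s['force'],s['opening'])
p,R=seat(BLUE,25,17.0,14.7)
seq([(p,R,3)])
im,C=snap('w9')
E
```

```text
[590.23662951 -89.56170445  13.61181905] [[ 0.246 -0.08  -0.966]
 [-0.02  -0.997  0.077]
 [-0.969  0.001 -0.247]] [-0.53756232  0.00607591 -0.30252634] 49.330338340812624
rows 4
[[[0.018,-0.002,0.002,0.0,0.001,0.0],[0.018,-0.002,0.002,0.0,0.001,0.0],[0.018,-0.002,0.002,0.0,0.001,0.0],[0.018,-0.002,0.002,0.0,0.001,0.0]]]
```

View pics/w9.png

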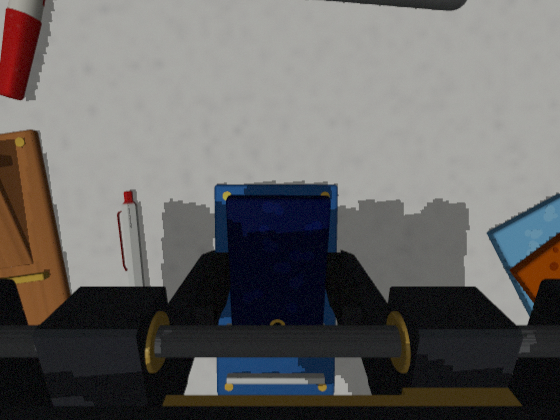

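{"api": "servo_tool", "payload": {"targets": [[[0.018,-0.002,0.002,0,0.001,0],[0.018,-0.002,0.002,0,0.001,0],[0.018,-0.002,0.002,0,0.001,0],[0.018,-0.002,0.002,0,0.001,0],[0,0,0,0,0,0]]]}}

```text
t: 10.25
tcp_pos: [594.3, -86.7, 5.7]
tool_rot: [-179.9, 75.1, -4.4]
force: [-1.1, 0.3, -0.9]
opening: 48.9
```

{"api": "servo_tool", "payload": {"targets": [[[0,0,0,0,0,0],[0,0,0,0,0,0]]]}}

```text
t: 10.45
tcp_pos: [594.6, -86.8, 6.1]
tool_rot: [-180.0, 75.0, -4.5]
force: [-1.2, 0.1, -0.8]
opening: 49.5
```

```bash
python3 - <<'E'
from h import *
q,R0,s=pose(); print(q,s['force'],s['ft_torque'])
R=tilted(-4.6,-1); u=q-14.7*R0[:,0]; print('under',inrack([u],*BLUE),u[2],'tilt',np.degrees(np.arccos(-R0[2,0])))
p,R=seat(BLUE,25,17.0,14.7)
seq([(p,R,1.5)])
E
```

```text
[594.61636726 -86.77712191   6.06416474] [-1.20140626  0.10616104 -0.81165495] [0.05199894 0.23203674 0.04528538]
under [[27.36480396  1.91863886]] 20.265236859868338 tilt 14.97041767161777
rows 4
[[[0.004,0.003,0.005,0.0,-0.001,0.0],[0.004,0.003,0.005,0.0,-0.001,0.0],[0.004,0.003,0.005,0.0,-0.001,0.0],[0.004,0.003,0.005,0.0,-0.001,0.0]]]
```

{"api": "servo_tool", "payload": {"targets": [[[0.004,0.003,0.005,0,-0.001,0],[0.004,0.003,0.005,0,-0.001,0],[0.004,0.003,0.005,0,-0.001,0],[0.004,0.003,0.005,0,-0.001,0],[0,0,0,0,0,0],[0,0,0,0,0,0],[0,0,0,0,0,0]]]}}

```text
t: 11.15
tcp_pos: [592.1, -88.3, 2.7]
tool_rot: [-179.9, 75.4, -4.4]
force: [0.2, 1.1, -1.4]
opening: 49.4
```

```bash
python3 - <<'E'
from h import *
q,R0,s=pose(); print(q,s['force'],s['ft_torque'])
u=q-14.7*R0[:,0]; print('under',inrack([u],*BLUE),u[2],'tilt',np.degrees(np.arccos(-R0[2,0])))
snap('w10')
E
```

```text
[592.05006    -88.3330807    2.73988646] [ 0.19666353  1.08878936 -1.41705158] [ 0.08282629  0.24807874 -0.00756613]
under [[25.02613665  0.16129634]] 16.96591343407681 tilt 14.589138587279356
```

View pics/w10.png

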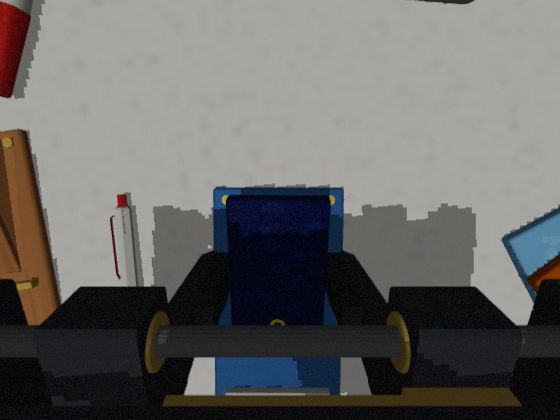

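{"api": "servo_tool", "payload": {"targets": [[[0.004,0,0.001,0,0,0],[0,0,0,0,0,0]]]}}

```text
t: 11.4
tcp_pos: [592.2, -88.3, 2.4]
tool_rot: [-180.0, 75.4, -4.4]
force: [-1.8, -0.4, 3.6]
opening: 49.6
```

{"api": "servo_tool", "payload": {"targets": [[[0,0,0,0,0,0],[0,0,0,0,0,0],[0,0,0,0,0,0],[0,0,0,0,0,0],[-0.05,0,0,0,0,0],[-0.15,0,0,0,0,0],[-0.25,0,0,0,0,0],[-0.25,0,0,0,0,0],[-0.2,0,0,0,0,0],[0,0,0,0,0,0],[0,0,0,0,0,0]]], "grip": 80}}

```text
t: 12.5
tcp_pos: [558.4, -85.9, 133.6]
tool_rot: [-180.0, 75.3, -4.5]
force: [0.1, 0.2, 0.2]
opening: 70.8
```

```bash
python3 - <<'E'
from h import *
q,R0,s=pose(); print(q,s['force'],s['opening'],s['t'])
snap('w11')
E
```

```text
[558.35451716 -85.87039343 133.56444069] [0.10657593 0.19041727 0.17626795] 70.84550761940133 12.5
```

View pics/w11.png

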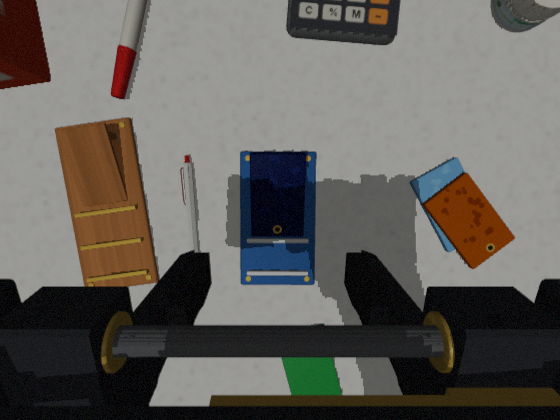

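```bash
cat >> h.py <<'E'
def brown(im,C,roi):
    g=cv2.cvtColor(np.ascontiguousarray(im),cv2.COLOR_RGB2HSV).astype(int)
    mb=((g[...,0]>5)&(g[...,0]<32)&(g[...,1]>90)).astype(np.uint8)*255
    k=np.zeros_like(mb); x0,y0,x1,y1=roi; k[y0:y1,x0:x1]=mb[y0:y1,x0:x1]
    cs,_=cv2.findContours(cv2.morphologyEx(k,cv2.MORPH_CLOSE,np.ones((9,9))),cv2.RETR_EXTERNAL,cv2.CHAIN_APPROX_NONE); c=max(cs,key=cv2.contourArea)[:,0]
    print(cv2.approxPolyDP(c,4,True)[:,0].tolist())
    w=ray(C,c,6)[:,:2]; r=cv2.minAreaRect(w.astype(np.float32)); print(r)
    rb=((g[...,0]>20)&(g[...,0]<32)&(g[...,1]>130)&(g[...,2]>120)).astype(np.uint8); k=np.zeros_like(rb); k[y0:y1,x0:x1]=rb[y0:y1,x0:x1]
    cs,_=cv2.findContours(k,cv2.RETR_EXTERNAL,cv2.CHAIN_APPROX_NONE)
    for c in cs:
        if cv2.contourArea(c)<60: continue
        w=ray(C,c[:,0],11)[:,:2]; q=cv2.minAreaRect(w.astype(np.float32)); print('rib',np.round(q[0],1),np.round(q[1],1),round(q[2],1),inrack([q[0]],r[0],r[2] if r[2]<45 else r[2]-90).round(1))
    return r
E
python3 - <<'E'
from h import *
im,C=load('w11')
brown(im,C,(40,100,165,292))
rect(im,C,'navy',24,(235,145,320,240))
rect(im,C,'amber',16,(410,150,520,275))
g=cv2.cvtColor(np.ascontiguousarray(im),cv2.COLOR_RGB2HSV).astype(int)
m=((g[...,0]>98)&(g[...,0]<130)&(g[...,1]>120)).astype(np.uint8)*255
k=np.zeros_like(m); k[140:292,230:325]=m[140:292,230:325]
cs,_=cv2.findContours(cv2.morphologyEx(k,cv2.MORPH_CLOSE,np.ones((15,15))),0,1); c=max(cs,key=cv2.contourArea)[:,0]
print(cv2.minAreaRect(ray(C,c,6)[:,:2].astype(np.float32)))
c=cv2.resize(im[140:295,225:330],None,fx=3.7,fy=3.7,interpolation=3); d=cv2.resize(im[140:295,405:525],None,fx=3.7,fy=3.7,interpolation=3)
cv2.imwrite('pics/z9.png',cv2.convertScaleAbs(np.hstack([c,d]),alpha=1.9,beta=15)[:,:,::-1])
E
```

```text
[[56, 128], [84, 287], [120, 291], [121, 286], [153, 283], [154, 290], [163, 289], [130, 119]]
((584.7593383789062, 76.31312561035156), (170.66781616210938, 77.42650604248047), 3.7273435592651367)
rib [520.4  74.5] [ 3.1 58. ] 3.8 [[-64.3   2.4]]
rib [552.2  76.4] [ 3.7 58.3] 3.7 [[-32.5   2.2]]
rib [584.1  78.8] [ 3.7 58.7] 3.6 [[-0.4  2.5]]
navy ctr 586.3 -88.6 size 79.9 68.7 lenyaw -4.5 px [240, 152, 315, 239]
amber ctr 548.1 -268.5 size 78.7 48.8 lenyaw 33.6 px [426, 174, 513, 267]
((563.21435546875, -86.63224029541016), (72.7684097290039, 130.10845947265625), 85.33138275146484)
```

View pics/z9.png

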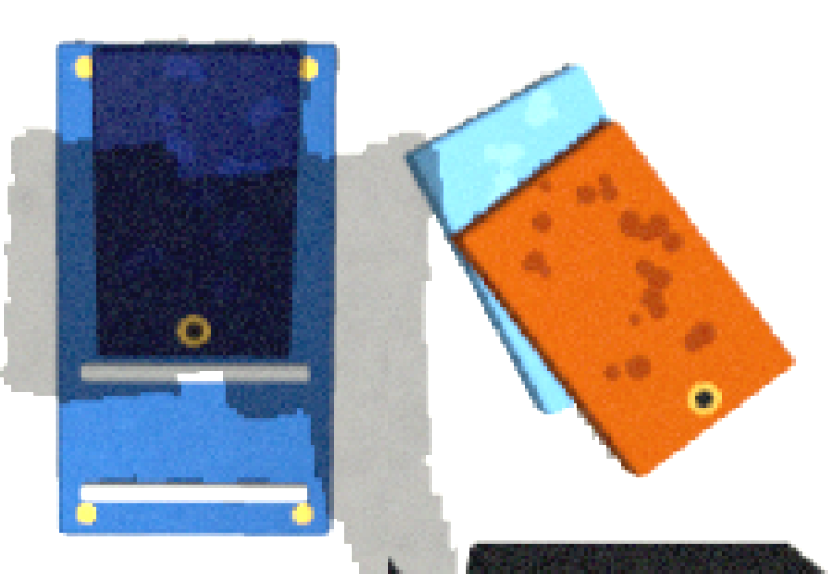

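```bash
python3 - <<'E'
from h import *
im,C=load('w11')
print('box',ray(C,[(48,80),(0,88),(40,0)],0).round())
print('rear',ray(C,[(56,128),(130,119)],6).round(1))
im=cv2.imread('pics/top0.png')[:,:,::-1]; T=cam('top')
rect(im,T,'dark',16,(130,150,190,215)); rect(im,T,'honey',8,(130,150,190,215))
p,R=view([563,290,12],62,150,v=110); print(p)
seq([([545,60,150],tilted(-4.6,-1),40),(p,R,38)])
E
```

```text
box [[715. 124.   0.]
 [711. 172.   0.]
 [789. 122.   0.]]
rear [[667.3 118.3   6. ]
 [670.2  46.6   6. ]]
dark ctr 555.4 292.8 size 77.2 50.9 lenyaw -25.6 px [141, 167, 174, 203]
honey ctr 600.6 272.4 size 48.1 19.5 lenyaw 64.0 px [158, 160, 178, 174]
[628.16042463 255.18388236 150.        ]
rows 24
[[[-0.038,-0.24,0.032,0.0,0.0,0.0],[-0.038,-0.24,0.032,0.0,0.0,0.0],[-0.038,-0.24,0.032,0.0,0.0,0.0],[-0.038,-0.24,0.032,0.0,0.0,0.0],[0.006,-0.067,-0.022,-0.086,-0.002,-0.011],[0.007,-0.063,-0.031,-0.086,-0.002,-0.011],[0.008,-0.059,-0.039,-0.086,-0.002,-0.011],[0.008,-0.053,-0.046,-0.086,-0.002,-0.011],[0.009,-0.046,-0.053,-0.086,-0.002,-0.011],[0.01,-0.038,-0.059,-0.086,-0.002,-0.011],[0.01,-0.029,-0.064,-0.086,-0.002,-0.011],[0.01,-0.02,-0.067,-0.086,-0.002,-0.011]]]
[[[0.01,-0.011,-0.069,-0.086,-0.002,-0.011],[0.01,-0.001,-0.07,-0.086,-0.002,-0.011],[0.01,0.008,-0.07,-0.086,-0.002,-0.011],[0.009,0.018,-0.068,-0.086,-0.002,-0.011],[0.009,0.027,-0.065,-0.086,-0.002,-0.011],[0.008,0.036,-0.061,-0.086,-0.002,-0.011],[0.007,0.044,-0.055,-0.086,-0.002,-0.011],[0.006,0.051,-0.049,-0.086,-0.002,-0.011],[0.005,0.057,-0.042,-0.086,-0.002,-0.011],[0.004,0.062,-0.033,-0.086,-0.002,-0.011],[0.002,0.066,-0.025,-0.086,-0.002,-0.011],[0.001,0.069,-0.016,-0.086,-0.002,-0.011]]]
```

```bash
python3 - <<'E'
from h import *
seq([([545,80,150],tilted(-4.6,-1),42),([556,292,80],down(64.4),38)])
E
```

```text
rows 24
[[[-0.039,-0.274,0.034,0.0,0.0,0.0],[-0.039,-0.274,0.034,0.0,0.0,0.0],[-0.039,-0.274,0.035,0.0,0.0,0.0],[-0.039,-0.274,0.035,0.0,0.0,0.0],[0.022,-0.071,0.008,-0.088,-0.002,-0.011],[0.023,-0.071,-0.002,-0.088,-0.002,-0.011],[0.025,-0.069,-0.012,-0.088,-0.002,-0.011],[0.026,-0.067,-0.021,-0.088,-0.002,-0.011],[0.027,-0.063,-0.03,-0.088,-0.002,-0.011],[0.028,-0.057,-0.039,-0.088,-0.002,-0.011],[0.028,-0.051,-0.046,-0.088,-0.002,-0.011],[0.029,-0.044,-0.053,-0.088,-0.002,-0.011]]]
[[[0.03,-0.036,-0.058,-0.088,-0.002,-0.011],[0.03,-0.027,-0.063,-0.088,-0.002,-0.011],[0.03,-0.017,-0.066,-0.088,-0.002,-0.011],[0.03,-0.007,-0.068,-0.088,-0.002,-0.011],[0.03,0.002,-0.068,-0.088,-0.002,-0.011],[0.03,0.012,-0.067,-0.088,-0.002,-0.011],[0.029,0.022,-0.065,-0.088,-0.002,-0.011],[0.028,0.031,-0.061,-0.088,-0.002,-0.011],[0.028,0.04,-0.057,-0.088,-0.002,-0.011],[0.027,0.048,-0.051,-0.088,-0.002,-0.011],[0.026,0.055,-0.044,-0.088,-0.002,-0.011],[0.025,0.061,-0.036,-0.088,-0.002,-0.011]]]
```

{"api": "servo_tool", "payload": {"targets": [[[-0.039,-0.274,0.034,0,0,0],[-0.039,-0.274,0.034,0,0,0],[-0.039,-0.274,0.035,0,0,0],[-0.039,-0.274,0.035,0,0,0],[0.022,-0.071,0.008,-0.088,-0.002,-0.011],[0.023,-0.071,-0.002,-0.088,-0.002,-0.011],[0.025,-0.069,-0.012,-0.088,-0.002,-0.011],[0.026,-0.067,-0.021,-0.088,-0.002,-0.011],[0.027,-0.063,-0.03,-0.088,-0.002,-0.011],[0.028,-0.057,-0.039,-0.088,-0.002,-0.011],[0.028,-0.051,-0.046,-0.088,-0.002,-0.011],[0.029,-0.044,-0.053,-0.088,-0.002,-0.011]]], "grip": 100}}

```text
t: 13.75
tcp_pos: [548.4, 165.3, 120.2]
tool_rot: [147.2, 79.2, 27.2]
force: [-0.8, -0.6, -0.5]
opening: 88.5
```

{"api": "servo_tool", "payload": {"targets": [[[0.03,-0.036,-0.058,-0.088,-0.002,-0.011],[0.03,-0.027,-0.063,-0.088,-0.002,-0.011],[0.03,-0.017,-0.066,-0.088,-0.002,-0.011],[0.03,-0.007,-0.068,-0.088,-0.002,-0.011],[0.03,0.002,-0.068,-0.088,-0.002,-0.011],[0.03,0.012,-0.067,-0.088,-0.002,-0.011],[0.029,0.022,-0.065,-0.088,-0.002,-0.011],[0.028,0.031,-0.061,-0.088,-0.002,-0.011],[0.028,0.04,-0.057,-0.088,-0.002,-0.011],[0.027,0.048,-0.051,-0.088,-0.002,-0.011],[0.026,0.055,-0.044,-0.088,-0.002,-0.011],[0.025,0.061,-0.036,-0.088,-0.002,-0.011]]]}}

```text
t: 14.95
tcp_pos: [554.2, 292.6, 77.6]
tool_rot: [-8.7, 89.8, -33.3]
force: [-0.4, 0.5, -0.3]
opening: 88.1
```

```bash
python3 - <<'E'
from h import *
q,R0,s=pose(); print(q,R0.round(3),s['joints'].round(),s['t'])
im,C=snap('w12')
rect(im,C,'dark',16,(170,100,390,320)); 
E
```

```text
[554.24012601 292.60039378  77.58069562] [[ 0.003  0.417  0.909]
 [-0.002  0.909 -0.417]
 [-1.    -0.     0.003]] [ -3.  46. -43.  95.  38.  54.   5.] 14.95
dark ctr 562.8 291.6 size 95.3 49.8 lenyaw -25.3 px [249, 163, 316, 278]
```

View pics/w12.png

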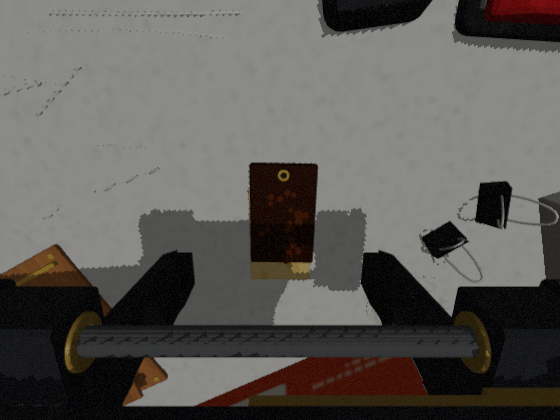

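```bash
python3 - <<'E'
from h import *
im,C=load('w12')
for r in range(250,284,2): print(r,im[r,265:300].mean(0).round().tolist(),end=' ')
for y1 in (260,262,264): rect(im,C,'dark',16,(200,100,380,y1))
E
```

```text
250 [22.0, 7.0, 3.0] 252 [25.0, 9.0, 3.0] 254 [21.0, 8.0, 4.0] 256 [19.0, 7.0, 4.0] 258 [18.0, 6.0, 3.0] 260 [18.0, 6.0, 3.0] 262 [70.0, 55.0, 31.0] 264 [95.0, 78.0, 44.0] 266 [94.0, 78.0, 45.0] 268 [97.0, 82.0, 48.0] 270 [95.0, 80.0, 46.0] 272 [91.0, 76.0, 45.0] 274 [84.0, 70.0, 42.0] 276 [84.0, 71.0, 42.0] 278 [81.0, 68.0, 40.0] 280 [94.0, 94.0, 91.0] 282 [100.0, 100.0, 97.0] dark ctr 554.9 295.3 size 77.9 49.8 lenyaw -25.3 px [249, 163, 316, 259]
dark ctr 555.7 294.9 size 79.7 49.8 lenyaw -25.3 px [249, 163, 316, 261]
dark ctr 556.5 294.5 size 81.5 49.8 lenyaw -25.3 px [249, 163, 316, 263]
```

```bash
python3 - <<'E'
from h import *
R=down(64.7)
seq([([555.7,294.9,30],R,16),([555.7,294.9,-6.7],R,9)])
E
```

```text
rows 8
[[[0.105,0.001,0.005,0.004,0.0,0.0],[0.105,0.001,0.005,0.004,0.0,0.0],[0.105,0.001,0.005,0.004,0.0,0.0],[0.049,0.0,0.0,0.0,0.0,0.0],[0.049,0.0,0.0,0.0,0.0,0.0],[0.049,0.0,0.0,0.0,0.0,0.0],[0.049,0.0,0.0,0.0,0.0,0.0],[0.049,0.0,0.0,0.0,0.0,0.0]]]
```

{"api": "servo_tool", "payload": {"targets": [[[0.105,0.001,0.005,0.004,0,0],[0.105,0.001,0.005,0.004,0,0],[0.105,0.001,0.005,0.004,0,0],[0.049,0,0,0,0,0],[0.049,0,0,0,0,0],[0.049,0,0,0,0,0],[0.049,0,0,0,0,0],[0,0,0,0,0,0],[0,0,0,0,0,0],[0,0,0,0,0,0]]]}}

```text
t: 16.0
tcp_pos: [558.0, 292.2, 3.6]
tool_rot: [26.0, 89.6, -0.1]
force: [0.1, -0.4, 0.2]
opening: 88.2
```

```bash
python3 - <<'E'
from h import *
q,R0,s=pose(); print(q,s['force'],s['opening'])
R=down(64.7)
seq([([555.7,294.9,-6.7],R,9)])
im,C=snap('w13'); rect(im,C,'dark',16,(220,100,340,285))
E
```

```text
[558.04588694 292.2151169    3.60349846] [ 0.09500154 -0.41037657  0.18122926] 88.22619521703196
rows 2
[[[0.034,0.005,-0.011,-0.004,0.002,-0.001],[0.034,0.005,-0.011,-0.004,0.002,-0.001]]]
dark ctr 545.3 300.4 size 57.4 49.5 lenyaw -26.1 px [233, 184, 330, 284]
```

View pics/w13.png

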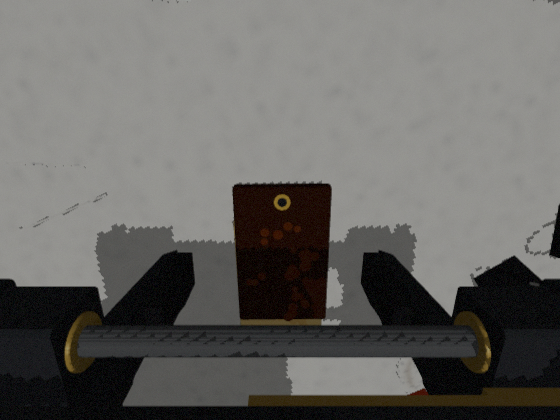

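```bash
python3 - <<'E'
from h import *
im,C=load('w13')
for y1 in (317,319): rect(im,C,'dark',16,(220,100,340,y1))
E
```

```text
dark ctr 554.9 295.7 size 78.8 49.5 lenyaw -25.9 px [233, 184, 330, 316]
dark ctr 555.5 295.4 size 80.2 49.5 lenyaw -25.9 px [233, 184, 330, 318]
```

{"api": "servo_tool", "payload": {"targets": [[[0.034,0.005,-0.011,-0.004,0.002,-0.001],[0.034,0.005,-0.011,-0.004,0.002,-0.001],[0,0,0,0,0,0],[0,0,0,0,0,0]]]}}

```text
t: 16.45
tcp_pos: [555.2, 294.7, -7.4]
tool_rot: [-130.4, 89.9, -155.8]
force: [-0.8, 0.1, -0.4]
opening: 87.9
```

Well placed (chip 555.5, 295.4). Close.

{"api": "servo_tool", "payload": {"targets": [[[0,0,0,0,0,0],[0,0,0,0,0,0],[0,0,0,0,0,0],[0,0,0,0,0,0],[0,0,0,0,0,0],[0,0,0,0,0,0],[0,0,0,0,0,0]]], "grip": 45}}

```text
t: 17.15
tcp_pos: [555.5, 294.7, -7.0]
tool_rot: [-129.2, 89.9, -154.5]
force: [0.2, 1.0, 1.2]
opening: 49.4
```

```bash
python3 - <<'E'
from h import *
q,R0,s=pose(); print(q,s['force'],s['opening'],s['joints'].round())
# chip centre offset along tool z, off
print('dl',R0[:,2]@(np.array([555.5,295.4,0])-q*[1,1,0]),'off',8-q[2])
p,R=seat(((588.8,79.0),3.7),41.5,17,8-q[2],sgn=1)
print(p)
seq([([q[0],q[1],80],R0,22),([560,200,110],R,36),(p+[0,0,50],R,36)])
E
```

```text
[555.52296021 294.74998456  -7.03690839] [0.17456509 0.99922089 1.15298339] 49.3813399172496 [ -6.  53. -38.  96.  43.  47.   1.]
dl -0.299039324771622 off 15.036908392546461
[633.969535    81.9209828    2.44177879]
rows 13
[[[-0.145,0.0,0.0,0.0,0.0,0.0],[-0.145,0.0,0.0,0.0,0.0,0.0],[-0.145,0.0,0.0,0.0,0.0,0.0],[-0.145,0.0,0.0,0.0,0.0,0.0],[-0.05,-0.14,0.074,-0.08,-0.04,0.01],[-0.048,-0.147,0.059,-0.08,-0.04,0.01],[-0.047,-0.153,0.043,-0.08,-0.04,0.01],[-0.048,-0.157,0.027,-0.08,-0.04,0.01],[0.096,-0.163,0.066,0.0,0.0,0.0],[0.096,-0.163,0.066,0.0,0.0,0.0],[0.096,-0.163,0.066,0.0,0.0,0.0],[0.096,-0.163,0.066,0.0,0.0,0.0]]]
[[[0.096,-0.163,0.066,0.0,0.0,0.0]]]
```

{"api": "servo_tool", "payload": {"targets": [[[-0.05,0,0,0,0,0],[-0.145,0,0,0,0,0],[-0.19,0,0,0,0,0],[-0.195,0,0,0,0,0],[-0.05,-0.14,0.074,-0.08,-0.04,0.01],[-0.048,-0.147,0.059,-0.08,-0.04,0.01],[-0.047,-0.153,0.043,-0.08,-0.04,0.01],[-0.048,-0.157,0.027,-0.08,-0.04,0.01],[0.096,-0.163,0.066,0,0,0],[0.096,-0.163,0.066,0,0,0],[0.096,-0.163,0.066,0,0,0],[0.096,-0.163,0.066,0,0,0]]]}}

```text
t: 18.35
tcp_pos: [619.4, 104.5, 64.7]
tool_rot: [-0.7, 75.3, 3.0]
force: [0.4, 0.2, -0.8]
opening: 49.7
```

{"api": "servo_tool", "payload": {"targets": [[[0.096,-0.163,0.066,0,0,0],[0,0,0,0,0,0],[0,0,0,0,0,0],[0,0,0,0,0,0]]]}}

```text
t: 18.75
tcp_pos: [633.2, 83.7, 53.9]
tool_rot: [-0.3, 75.4, 3.4]
force: [0.2, -0.7, -0.4]
opening: 49.3
```

```bash
cat >> h.py <<'E'
BROWN=((588.8,79.0),3.7)
E
python3 - <<'E'
from h import *
q,R0,s=pose(); print(q,s['opening'],s['joints'].round(),s['t'])
p,R=seat(BROWN,41.5,17,15.0,sgn=1)
seq([(p+[0,0,12],R,12)])
snap('w14')
E
```

```text
[633.17195265  83.66703112  53.86935011] 49.293436833096244 [ 17.  43. -41. 108.  57.  35.  35.] 18.75
rows 4
[[[0.064,-0.003,-0.016,0.0,0.0,0.0],[0.064,-0.003,-0.015,0.0,0.0,0.0],[0.064,-0.003,-0.015,0.0,0.0,0.0],[0.064,-0.003,-0.015,0.0,0.0,0.0]]]
```

View pics/w14.png

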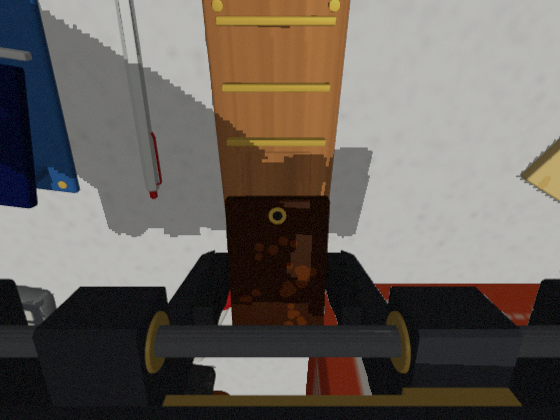

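{"api": "servo_tool", "payload": {"targets": [[[0.064,-0.003,-0.016,0,0,0],[0.064,-0.003,-0.015,0,0,0],[0.064,-0.003,-0.015,0,0,0],[0.064,-0.003,-0.015,0,0,0],[0,0,0,0,0,0],[0,0,0,0,0,0],[0,0,0,0,0,0]]]}}

```text
t: 19.5
tcp_pos: [634.7, 80.3, 14.0]
tool_rot: [-0.5, 75.4, 3.1]
force: [-0.5, -0.7, 0.1]
opening: 49.3
```

```bash
python3 - <<'E'
from h import *
q,R0,s=pose(); print(q,s['opening'],s['t'])
u=q-15*R0[:,0]; print('under',inrack([u],*BROWN),u[2],'tilt',np.degrees(np.arccos(-R0[2,0])))
p,R=seat(BROWN,41.5,17,15.0,sgn=1)
seq([(p,R,4)])
snap('w15')
E
```

```text
[634.72698775  80.34465771  13.96365114] 49.28785736635429 19.5
under [[42.126417   -1.58272551]] 28.476477117773328 tilt 14.642544529380281
rows 3
[[[0.024,0.004,-0.008,0.0,0.001,0.001],[0.024,0.004,-0.008,0.0,0.001,0.001],[0.024,0.004,-0.008,0.0,0.001,0.001]]]
```

View pics/w15.png

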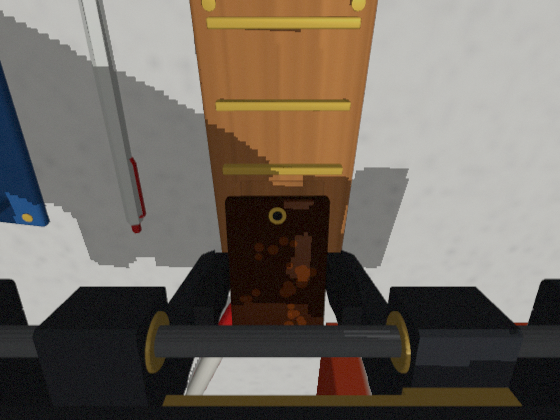

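{"api": "servo_tool", "payload": {"targets": [[[0.024,0.004,-0.008,0,0.001,0.001],[0.024,0.004,-0.008,0,0.001,0.001],[0.024,0.004,-0.008,0,0.001,0.001],[0,0,0,0,0,0],[0,0,0,0,0,0],[0,0,0,0,0,0]]]}}

```text
t: 20.15
tcp_pos: [633.4, 81.9, 2.1]
tool_rot: [0.5, 75.7, 4.1]
force: [-0.0, -0.2, 0.0]
opening: 49.3
```

```bash
python3 - <<'E'
from h import *
q,R0,s=pose(); print(q,s['opening'],s['t'],s['force'])
u=q-15*R0[:,0]; print('under',inrack([u],*BROWN),u[2],'tilt',np.degrees(np.arccos(-R0[2,0])))
snap('w16')
E
```

```text
[633.44928459  81.85302871   2.10873328] 49.332100720991725 20.15 [-0.0250113  -0.24598598  0.03370621]
under [[41.02837738 -0.0630803 ]] 16.64216263516238 tilt 14.327911774841699
```

View pics/w16.png

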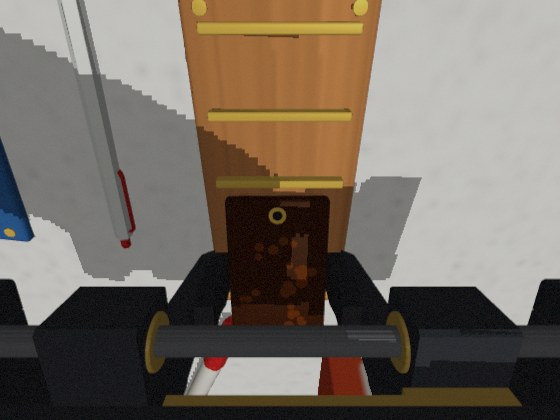

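{"api": "servo_tool", "payload": {"targets": [[[0.005,0,0.001,0,0,0],[0,0,0,0,0,0]]]}}

```text
t: 20.4
tcp_pos: [633.6, 81.9, 2.0]
tool_rot: [0.3, 75.7, 4.0]
force: [-3.6, -0.3, 6.7]
opening: 49.3
```

{"api": "servo_tool", "payload": {"targets": [[[0,0,0,0,0,0],[0,0,0,0,0,0],[0,0,0,0,0,0],[0,0,0,0,0,0],[-0.05,0,0,0,0,0],[-0.15,0,0,0,0,0],[-0.25,0,0,0,0,0],[-0.25,0,0,0,0,0],[-0.2,0,0,0,0,0],[0,0,0,0,0,0],[0,0,0,0,0,0]]], "grip": 80}}

```text
t: 21.5
tcp_pos: [600.8, 79.1, 133.0]
tool_rot: [0.4, 75.6, 4.0]
force: [0.1, 0.4, -0.5]
opening: 70.1
```

```bash
python3 - <<'E'
from h import *
q,R0,s=pose(); print(q,s['opening'],s['t'],s['force'],s['joints'].round())
snap('w17')
E
```

```text
[600.75074156  79.12470806 133.03343968] 70.1404445816592 21.5 [ 0.07168683  0.36054879 -0.47059851] [ 24.  35. -49. 110.  48.  40.  42.]
```

View pics/w17.png

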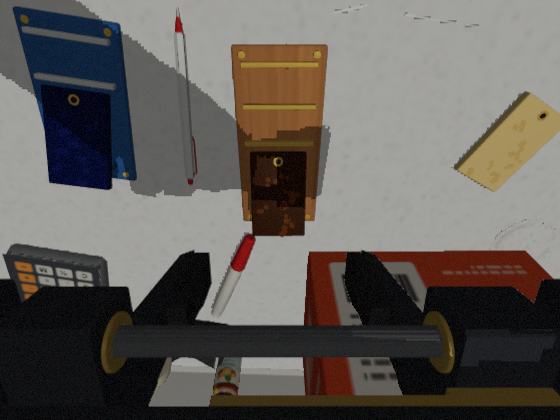

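```bash
python3 - <<'E'
from h import *
seq([([548.1,-268.5,70],down(123.6),40)])
E
```

```text
rows 9
[[[0.031,-0.254,-0.065,-0.037,0.017,0.005],[0.031,-0.251,-0.078,-0.037,0.017,0.005],[0.031,-0.246,-0.092,-0.037,0.017,0.005],[0.032,-0.24,-0.105,-0.037,0.017,0.005],[0.034,-0.234,-0.118,-0.037,0.017,0.005],[0.035,-0.227,-0.13,-0.037,0.017,0.005],[0.037,-0.22,-0.142,-0.037,0.017,0.005],[0.04,-0.211,-0.154,-0.037,0.017,0.005],[0.043,-0.202,-0.164,-0.037,0.017,0.005]]]
```

{"api": "servo_tool", "payload": {"targets": [[[0.031,-0.254,-0.065,-0.037,0.017,0.005],[0.031,-0.251,-0.078,-0.037,0.017,0.005],[0.031,-0.246,-0.092,-0.037,0.017,0.005],[0.032,-0.24,-0.105,-0.037,0.017,0.005],[0.034,-0.234,-0.118,-0.037,0.017,0.005],[0.035,-0.227,-0.13,-0.037,0.017,0.005],[0.037,-0.22,-0.142,-0.037,0.017,0.005],[0.04,-0.211,-0.154,-0.037,0.017,0.005],[0.043,-0.202,-0.164,-0.037,0.017,0.005],[0,0,0,0,0,0],[0,0,0,0,0,0]]], "grip": 100}}

```text
t: 22.65
tcp_pos: [548.2, -267.8, 67.1]
tool_rot: [55.1, 89.5, 88.8]
force: [-0.5, 0.3, -0.1]
opening: 88.4
```

```bash
python3 - <<'E'
from h import *
q,R0,s=pose(); print(q,R0.round(3)[:,1],s['opening'],s['t'],s['joints'].round())
im,C=snap('w18'); rect(im,C,'amber',16,(200,120,360,320))
E
```

```text
[ 548.18427559 -267.8353509    67.07536861] [-0.555  0.832  0.008] 88.38234898171248 22.65 [ 58.  51. -53.  98.  47.  57. 111.]
amber ctr 521.9 -286.1 size 48.5 17.2 lenyaw -56.3 px [242, 165, 311, 189]
```

View pics/w18.png

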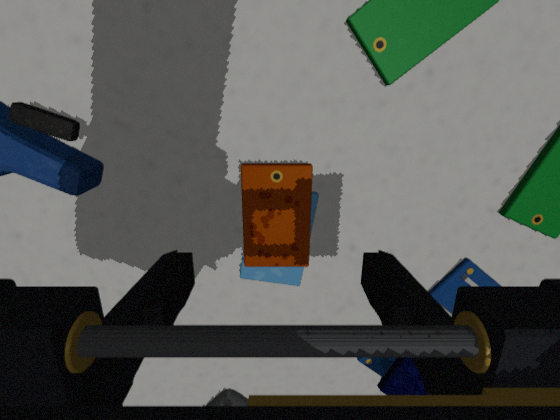

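```bash
python3 - <<'E'
from h import *
im,C=load('w18')
g=cv2.cvtColor(np.ascontiguousarray(im),cv2.COLOR_RGB2HSV).astype(int)
m=((g[...,0]<18)&(g[...,1]>140)).astype(np.uint8)*255; k=np.zeros_like(m); k[140:300,220:330]=m[140:300,220:330]
k=cv2.morphologyEx(k,cv2.MORPH_CLOSE,np.ones((9,9)))
cs,_=cv2.findContours(k,0,1); c=max(cs,key=cv2.contourArea)[:,0]; print(c.min(0),c.max(0))
r=cv2.minAreaRect(ray(C,c,16)[:,:2].astype(np.float32)); print(r)
R=down(123.5)
seq([([*r[0],30],R,16),([*r[0],-3],R,9)])
E
```

```text
[241 164] [311 265]
((546.962890625, -269.5517883300781), (78.71614074707031, 49.27647018432617), 33.627967834472656)
rows 7
[[[0.084,-0.004,-0.008,0.001,0.001,-0.002],[0.084,-0.004,-0.007,0.001,0.001,-0.002],[0.084,-0.004,-0.007,0.001,0.001,-0.002],[0.055,0.0,0.0,0.0,0.0,0.0],[0.055,0.0,0.0,0.0,0.0,0.0],[0.055,0.0,0.0,0.0,0.0,0.0],[0.055,0.0,0.0,0.0,0.0,0.0]]]
```

{"api": "servo_tool", "payload": {"targets": [[[0.084,-0.004,-0.008,0.001,0.001,-0.002],[0.084,-0.004,-0.007,0.001,0.001,-0.002],[0.084,-0.004,-0.007,0.001,0.001,-0.002],[0.055,0,0,0,0,0],[0.055,0,0,0,0,0],[0.055,0,0,0,0,0],[0.055,0,0,0,0,0],[0,0,0,0,0,0],[0,0,0,0,0,0],[0,0,0,0,0,0]]]}}

```text
t: 23.7
tcp_pos: [547.9, -271.0, -1.5]
tool_rot: [-66.0, 89.7, -32.4]
force: [-0.7, 0.5, 0.0]
opening: 88.1
```

```bash
python3 - <<'E'
from h import *
q,R0,s=pose(); print(q,s['force'])
seq([([547.1,-269.4,-6.8],down(123.6),9)])
E
```

```text
[ 547.92471583 -270.99188229   -1.4519278 ] [-0.73935378  0.53253466  0.01619763]
rows 1
[[[0.036,0.012,0.001,0.0,0.001,0.003]]]
```

{"api": "servo_tool", "payload": {"targets": [[[0.036,0.012,0.001,0,0.001,0.003],[0,0,0,0,0,0],[0,0,0,0,0,0],[0,0,0,0,0,0]]]}}

```text
t: 24.1
tcp_pos: [546.8, -269.3, -7.2]
tool_rot: [81.4, 90.0, 115.0]
force: [0.2, 0.2, -0.2]
opening: 88.2
```

{"api": "servo_tool", "payload": {"targets": [[[0,0,0,0,0,0],[0,0,0,0,0,0],[0,0,0,0,0,0],[0,0,0,0,0,0],[0,0,0,0,0,0],[0,0,0,0,0,0],[0,0,0,0,0,0],[0,0,0,0,0,0]]], "grip": 45}}

```text
t: 24.9
tcp_pos: [546.7, -269.4, -7.2]
tool_rot: [90.9, 90.0, 124.4]
force: [-0.6, -0.2, 0.1]
opening: 49.4
```

```bash
python3 - <<'E'
from h import *
q,R0,s=pose(); print(q,s['force'],s['opening'])
off=8-q[2]; dl=R0[:,2]@(np.array([547.1,-269.4,0])-q*[1,1,0]); print('off',off,'dl',dl)
p,R=seat(BROWN,9.5,17.3,off,sgn=1,dl=dl); print(p)
seq([([q[0],q[1],90],R0,24),([550,-100,125],R,40),(p+[0,0,50],R,40)])
E
```

```text
[ 546.72200362 -269.38267684   -7.24441805] [-0.63444294 -0.22891439  0.1101275 ] 49.43896881820225
off 15.244418052880349 dl 0.305409189901486
[601.79299818  79.8402195    2.46442818]
rows 16
[[[-0.13,0.0,0.0,0.0,0.0,0.0],[-0.13,0.0,0.0,0.0,0.0,0.0],[-0.13,0.0,0.0,0.0,0.0,0.0],[-0.13,0.0,0.0,0.0,0.0,0.0],[-0.13,0.0,0.0,0.0,0.0,0.0],[-0.047,0.186,0.128,0.066,-0.031,-0.008],[-0.043,0.198,0.111,0.066,-0.031,-0.008],[-0.041,0.208,0.092,0.066,-0.031,-0.008],[-0.04,0.216,0.072,0.066,-0.031,-0.008],[-0.039,0.221,0.051,0.066,-0.031,-0.008],[0.096,0.196,0.048,0.0,0.0,0.0],[0.096,0.196,0.048,0.0,0.0,0.0]]]
[[[0.096,0.196,0.048,0.0,0.0,0.0],[0.096,0.196,0.048,0.0,0.0,0.0],[0.096,0.196,0.048,0.0,0.0,0.0],[0.096,0.196,0.048,0.0,0.0,0.0]]]
```

{"api": "servo_tool", "payload": {"targets": [[[-0.05,0,0,0,0,0],[-0.13,0,0,0,0,0],[-0.16,0,0,0,0,0],[-0.16,0,0,0,0,0],[-0.15,0,0,0,0,0],[-0.047,0.186,0.128,0.066,-0.031,-0.008],[-0.043,0.198,0.111,0.066,-0.031,-0.008],[-0.041,0.208,0.092,0.066,-0.031,-0.008],[-0.04,0.216,0.072,0.066,-0.031,-0.008],[-0.039,0.221,0.051,0.066,-0.031,-0.008],[0.096,0.196,0.048,0,0,0],[0.096,0.196,0.048,0,0,0]]]}}

```text
t: 26.1
tcp_pos: [567.7, -39.0, 103.1]
tool_rot: [0.1, 75.6, 3.8]
force: [0.7, -0.3, -1.3]
opening: 49.2
```

{"api": "servo_tool", "payload": {"targets": [[[0.096,0.196,0.048,0,0,0],[0.096,0.196,0.048,0,0,0],[0.096,0.196,0.048,0,0,0],[0.096,0.196,0.048,0,0,0],[0,0,0,0,0,0],[0,0,0,0,0,0],[0,0,0,0,0,0]]]}}

```text
t: 26.8
tcp_pos: [601.7, 79.1, 53.5]
tool_rot: [0.3, 75.7, 4.0]
force: [-0.5, -0.1, -0.4]
opening: 49.6
```

```bash
python3 - <<'E'
from h import *
q,R0,s=pose(); print(q,s['opening'],s['t'],s['joints'].round())
p,R=seat(BROWN,9.5,17.3,15.24,sgn=1,dl=.3)
seq([(p+[0,0,14],R,12)])
snap('w19')
E
```

```text
[601.72918282  79.08790862  53.53065613] 49.586067521542866 26.8 [ 18.  41. -40. 112.  57.  32.  33.]
rows 4
[[[0.06,0.001,-0.015,0.0,-0.001,0.0],[0.06,0.001,-0.015,0.0,-0.001,0.0],[0.06,0.001,-0.015,0.0,-0.001,0.0],[0.06,0.001,-0.015,0.0,-0.001,0.0]]]
```

View pics/w19.png

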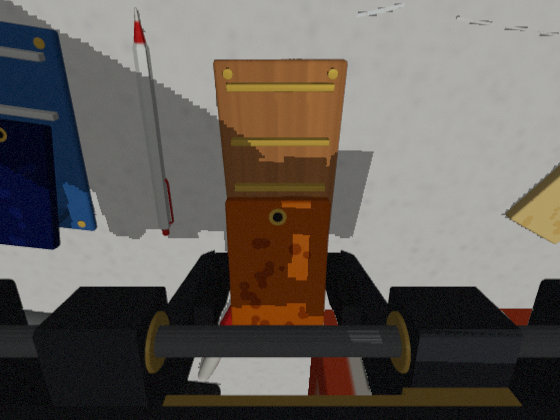

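Held squarely and centred on the ribs. Descend.

{"api": "servo_tool", "payload": {"targets": [[[0.06,0.001,-0.015,0,-0.001,0],[0.06,0.001,-0.015,0,-0.001,0],[0.06,0.001,-0.015,0,-0.001,0],[0.06,0.001,-0.015,0,-0.001,0],[0.02,0,-0.005,0,0,0],[0.02,0,-0.005,0,0,0],[0.02,0,-0.005,0,0,0],[0,0,0,0,0,0],[0,0,0,0,0,0],[0,0,0,0,0,0]]]}}

```text
t: 27.85
tcp_pos: [602.0, 81.1, 6.6]
tool_rot: [0.6, 75.4, 4.3]
force: [0.7, -0.2, -0.3]
opening: 49.2
```

```bash
python3 - <<'E'
from h import *
q,R0,s=pose(); print(q,s['opening'],s['t'],s['force'])
u=q-15.24*R0[:,0]+.3*R0[:,2]; print('under',inrack([u],*BROWN),u[2],'tilt',np.degrees(np.arccos(-R0[2,0])))
p,R=seat(BROWN,9.5,17.0,15.24,sgn=1,dl=.3)
seq([(p,R,2.5)])
snap('w20')
E
```

```text
[601.9704635   81.12021861   6.58310952] 49.1898206103174 27.85 [ 0.70503416 -0.18019239 -0.27111996]
under [[9.72496289 1.22708825]] 21.40569323053684 tilt 14.614851918862442
rows 2
[[[0.014,-0.004,-0.005,0.0,0.001,-0.001],[0.014,-0.004,-0.005,0.0,0.001,-0.001]]]
```

View pics/w20.png

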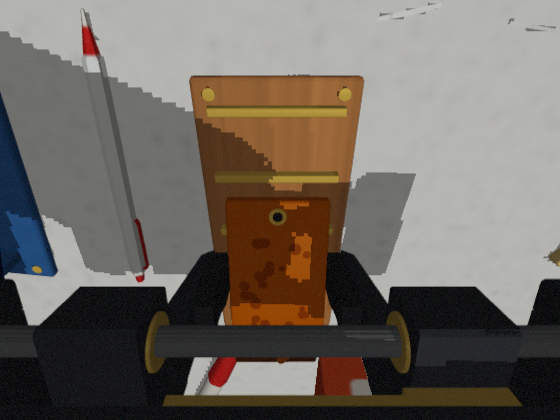

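{"api": "servo_tool", "payload": {"targets": [[[0.014,-0.004,-0.005,0,0.001,-0.001],[0.014,-0.004,-0.005,0,0.001,-0.001],[0,0,0,0,0,0],[0,0,0,0,0,0],[0,0,0,0,0,0]]]}}

```text
t: 28.4
tcp_pos: [601.4, 79.9, 1.8]
tool_rot: [-0.1, 75.6, 3.6]
force: [-0.1, 0.8, -0.6]
opening: 49.3
```

```bash
python3 - <<'E'
from h import *
q,R0,s=pose(); print(q,s['opening'],s['t'],s['force'])
u=q-15.24*R0[:,0]+.3*R0[:,2]; print('under',inrack([u],*BROWN),u[2],'tilt',np.degrees(np.arccos(-R0[2,0])))
E
```

```text
[601.35024832  79.90782167   1.78032891] 49.31480195818335 28.4 [-0.1156562   0.84844378 -0.59576048]
under [[9.08383459 0.1048617 ]] 16.616287060743534 tilt 14.397642535762277
```

{"api": "servo_tool", "payload": {"targets": [[[0.004,0,0,0,0,0],[0,0,0,0,0,0]]]}}

```text
t: 28.6
tcp_pos: [601.4, 79.9, 1.6]
tool_rot: [-0.2, 75.6, 3.5]
force: [-3.9, -0.4, 6.4]
opening: 49.2
```

{"api": "servo_tool", "payload": {"targets": [[[0,0,0,0,0,0],[0,0,0,0,0,0],[0,0,0,0,0,0],[0,0,0,0,0,0],[-0.05,0,0,0,0,0],[-0.15,0,0,0,0,0],[-0.25,0,0,0,0,0],[-0.25,0,0,0,0,0],[-0.2,0,0,0,0,0],[0,0,0,0,0,0],[0,0,0,0,0,0]]], "grip": 80}}

```text
t: 29.7
tcp_pos: [568.3, 77.4, 132.6]
tool_rot: [-0.3, 75.5, 3.4]
force: [-0.6, 0.1, -0.8]
opening: 70.6
```

```bash
python3 - <<'E'
from h import *
q,R0,s=pose(); print(q,s['opening'],s['t'],s['joints'].round())
im,C=snap('w21')
rect(im,C,'honey',8,(400,50,560,290))
seq([([575,200,125],R0,40),([552,284,60],down(70),36)])
E
```

```text
[568.26881749  77.38109272 132.61864427] 70.58366163439277 29.7 [ 24.  32. -48. 115.  47.  37.  40.]
honey ctr 574.3 284.3 size 78.7 48.8 lenyaw -24.7 px [449, 133, 549, 218]
rows 8
[[[0.017,0.203,0.021,0.0,0.0,0.0],[0.017,0.203,0.021,0.0,0.0,0.0],[0.017,0.203,0.021,0.0,0.0,0.0],[0.017,0.203,0.021,0.0,0.0,0.0],[0.097,0.142,-0.055,0.065,0.04,-0.008],[0.099,0.137,-0.064,0.065,0.04,-0.008],[0.102,0.132,-0.071,0.065,0.04,-0.008],[0.105,0.125,-0.078,0.065,0.04,-0.008]]]
```

View pics/w21.png

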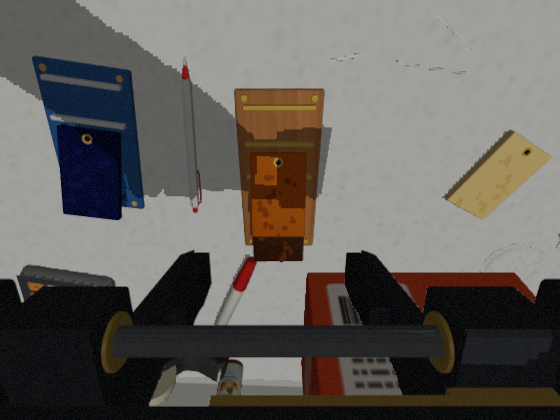

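```bash
python3 - <<'E'
from h import *
q,R0,s=pose()
seq([([572,190,115],R0,40),([574.3,284.3,55],down(65.3),34)])
E
```

```text
rows 7
[[[0.042,0.249,0.015,0.0,0.0,0.0],[0.042,0.249,0.015,0.0,0.0,0.0],[0.042,0.249,0.015,0.0,0.0,0.0],[0.1,0.157,-0.011,0.078,0.039,-0.01],[0.099,0.156,-0.025,0.078,0.039,-0.01],[0.098,0.154,-0.038,0.078,0.039,-0.01],[0.099,0.15,-0.05,0.078,0.039,-0.01]]]
```

{"api": "servo_tool", "payload": {"targets": [[[0.042,0.249,0.015,0,0,0],[0.042,0.249,0.015,0,0,0],[0.042,0.249,0.015,0,0,0],[0.1,0.157,-0.011,0.078,0.039,-0.01],[0.099,0.156,-0.025,0.078,0.039,-0.01],[0.098,0.154,-0.038,0.078,0.039,-0.01],[0.099,0.15,-0.05,0.078,0.039,-0.01],[0,0,0,0,0,0],[0,0,0,0,0,0],[0,0,0,0,0,0]]], "grip": 100}}

```text
t: 30.75
tcp_pos: [573.9, 283.6, 54.9]
tool_rot: [-47.1, 89.8, -71.6]
force: [-0.1, 0.1, 1.8]
opening: 87.9
```

```bash
python3 - <<'E'
from h import *
q,R0,s=pose(); print(q,R0[:,1].round(3),s['opening'],s['t'],s['joints'].round())
im,C=snap('w22')
g=cv2.cvtColor(np.ascontiguousarray(im),cv2.COLOR_RGB2HSV).astype(int)
m=((g[...,0]>10)&(g[...,0]<34)&(g[...,1]>70)).astype(np.uint8)*255; k=np.zeros_like(m); k[120:320,205:350]=m[120:320,205:350]
k=cv2.morphologyEx(k,cv2.MORPH_CLOSE,np.ones((9,9)))
cs,_=cv2.findContours(k,0,1); c=max(cs,key=cv2.contourArea)[:,0]; print(c.min(0),c.max(0))
r=cv2.minAreaRect(ray(C,c,8)[:,:2].astype(np.float32)); print(r)
R=down(65.3)
seq([([*r[0],20],R,16),([*r[0],-10],R,9)])
E
```

```text
[573.88636343 283.55138532  54.88684469] [ 0.414  0.91  -0.002] 87.90916798208482 30.75 [ -3.  49. -41.  94.  38.  53.   7.]
[245 166] [317 270]
((574.0914916992188, 285.2397155761719), (49.64665985107422, 80.16291809082031), 65.258544921875)
rows 7
[[[0.079,0.004,-0.002,0.001,0.001,0.0],[0.079,0.004,-0.002,0.001,0.001,0.0],[0.079,0.004,-0.002,0.001,0.001,0.0],[0.05,0.0,0.0,0.0,0.0,0.0],[0.05,0.0,0.0,0.0,0.0,0.0],[0.05,0.0,0.0,0.0,0.0,0.0],[0.05,0.0,0.0,0.0,0.0,0.0]]]
```

View pics/w22.png

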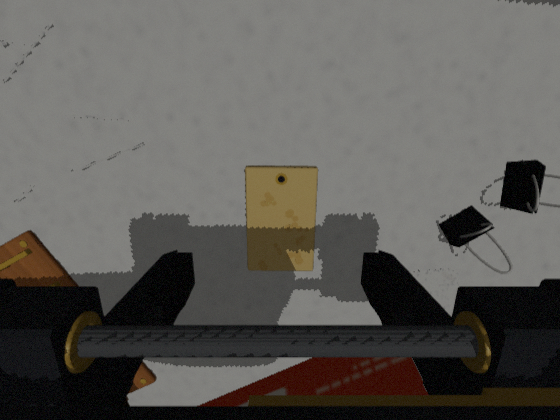

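{"api": "servo_tool", "payload": {"targets": [[[0.079,0.004,-0.002,0.001,0.001,0],[0.079,0.004,-0.002,0.001,0.001,0],[0.079,0.004,-0.002,0.001,0.001,0],[0.05,0,0,0,0,0],[0.05,0,0,0,0,0],[0.05,0,0,0,0,0],[0.05,0,0,0,0,0],[0,0,0,0,0,0],[0,0,0,0,0,0],[0,0,0,0,0,0]]]}}

```text
t: 31.8
tcp_pos: [574.4, 287.0, -9.8]
tool_rot: [-170.9, 89.8, 164.2]
force: [0.6, -0.4, -0.5]
opening: 88.3
```

```bash
python3 - <<'E'
from h import *
q,R0,s=pose(); print(q,s['force'])
seq([([574.1,285.2,-14.8],down(65.3),3)])
E
```

```text
[574.36853864 286.96799165  -9.81363347] [ 0.61075349 -0.44097614 -0.49038757]
rows 2
[[[0.017,-0.006,0.002,-0.001,-0.001,0.0],[0.017,-0.006,0.002,-0.001,-0.001,0.0]]]
```

{"api": "servo_tool", "payload": {"targets": [[[0.017,-0.006,0.002,-0.001,-0.001,0],[0.017,-0.006,0.002,-0.001,-0.001,0],[0,0,0,0,0,0],[0,0,0,0,0,0],[0,0,0,0,0,0]]]}}

```text
t: 32.3
tcp_pos: [573.9, 284.9, -15.3]
tool_rot: [-81.9, 89.9, -106.6]
force: [0.3, 0.6, -0.2]
opening: 87.9
```

{"api": "servo_tool", "payload": {"targets": [[[0,0,0,0,0,0],[0,0,0,0,0,0],[0,0,0,0,0,0],[0,0,0,0,0,0],[0,0,0,0,0,0],[0,0,0,0,0,0],[0,0,0,0,0,0],[0,0,0,0,0,0]]], "grip": 45}}

```text
t: 33.1
tcp_pos: [573.9, 284.9, -15.3]
tool_rot: [-84.5, 89.9, -109.2]
force: [0.6, -0.0, -0.6]
opening: 49.4
```

```bash
python3 - <<'E'
from h import *
q,R0,s=pose(); print(q,s['force'],s['opening'])
off=-q[2]; dl=R0[:,2]@(np.array([574.1,285.2,0])-q*[1,1,0]); print('off',off,'dl',dl)
p,R=seat(BROWN,-22.8,17.3,off,sgn=1,dl=dl); print(p)
seq([([q[0],q[1],80],R0,24),([560,200,110],R,36),(p+[0,0,50],R,36)])
E
```

```text
[573.87303686 284.89593621 -15.30597849] [ 0.58383167 -0.04280836 -0.64826373] 49.42540861264385
off 15.30597849114014 dl 0.07946037562743416
[569.79400071  77.77093716   2.46138462]
rows 12
[[[-0.159,0.0,0.0,0.0,0.0,0.0],[-0.159,0.0,0.0,0.0,0.0,0.0],[-0.159,0.0,0.0,0.0,0.0,0.0],[-0.159,0.0,0.0,0.0,0.0,0.0],[-0.05,-0.138,0.038,-0.078,-0.039,0.01],[-0.05,-0.141,0.024,-0.078,-0.039,0.01],[-0.051,-0.143,0.01,-0.078,-0.039,0.01],[-0.054,-0.142,-0.005,-0.078,-0.039,0.01],[0.094,-0.204,-0.021,0.0,0.0,0.0],[0.094,-0.204,-0.021,0.0,0.0,0.0],[0.094,-0.204,-0.021,0.0,0.0,0.0],[0.094,-0.204,-0.021,0.0,0.0,0.0]]]
```

{"api": "servo_tool", "payload": {"targets": [[[-0.05,0,0,0,0,0],[-0.159,0,0,0,0,0],[-0.21,0,0,0,0,0],[-0.217,0,0,0,0,0],[-0.05,-0.138,0.038,-0.078,-0.039,0.01],[-0.05,-0.141,0.024,-0.078,-0.039,0.01],[-0.051,-0.143,0.01,-0.078,-0.039,0.01],[-0.054,-0.142,-0.005,-0.078,-0.039,0.01],[0.094,-0.204,-0.021,0,0,0],[0.094,-0.204,-0.021,0,0,0],[0.094,-0.204,-0.021,0,0,0],[0.094,-0.204,-0.021,0,0,0]]]}}

```text
t: 34.3
tcp_pos: [569.7, 76.8, 52.5]
tool_rot: [-0.1, 75.6, 3.5]
force: [-0.1, 0.0, -0.5]
opening: 48.9
```

{"api": "servo_tool", "payload": {"targets": [[[0,0,0,0,0,0],[0,0,0,0,0,0],[0,0,0,0,0,0]]]}}

```text
t: 34.6
tcp_pos: [569.9, 79.7, 53.2]
tool_rot: [0.3, 75.6, 4.0]
force: [-0.1, 0.6, -0.6]
opening: 49.4
```

```bash
python3 - <<'E'
from h import *
q,R0,s=pose(); print(q,s['opening'],s['t'],s['joints'].round())
p,R=seat(BROWN,-22.8,17.3,15.3,sgn=1,dl=.1)
seq([(p+[0,0,12],R,12)])
snap('w23')
E
```

```text
[569.85376173  79.65015588  53.21592603] 49.40169321381298 34.6 [ 17.  38. -39. 117.  59.  30.  29.]
rows 4
[[[0.062,-0.003,-0.016,0.0,0.0,0.0],[0.062,-0.003,-0.016,0.0,0.0,0.0],[0.062,-0.003,-0.016,0.0,0.0,0.0],[0.062,-0.003,-0.016,0.0,0.0,0.0]]]
```

View pics/w23.png

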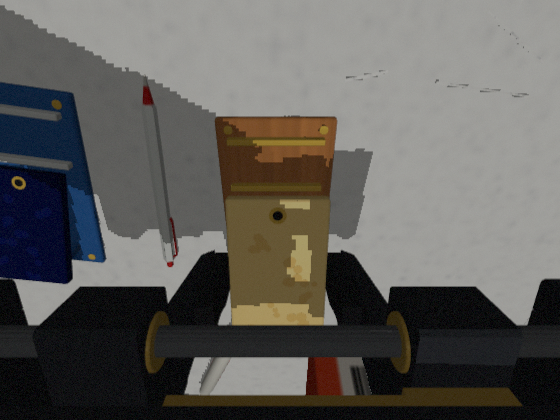

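{"api": "servo_tool", "payload": {"targets": [[[0.062,-0.003,-0.016,0,0,0],[0.062,-0.003,-0.016,0,0,0],[0.062,-0.003,-0.016,0,0,0],[0.062,-0.003,-0.016,0,0,0],[0.02,0,-0.005,0,0,0],[0.02,0,-0.005,0,0,0],[0.02,0,-0.005,0,0,0],[0,0,0,0,0,0],[0,0,0,0,0,0],[0,0,0,0,0,0]]]}}

```text
t: 35.65
tcp_pos: [569.7, 76.2, 4.9]
tool_rot: [0.1, 75.6, 3.6]
force: [0.4, -0.8, -1.0]
opening: 49.3
```

```bash
python3 - <<'E'
from h import *
q,R0,s=pose(); print(q,s['opening'],s['t'],s['force'])
u=q-15.3*R0[:,0]+.1*R0[:,2]; print('under',inrack([u],*BROWN),u[2],'tilt',np.degrees(np.arccos(-R0[2,0])))
p,R=seat(BROWN,-22.8,17.2,15.3,sgn=1,dl=.1)
seq([(p,R,2.5)])
snap('w24')
E
```

```text
[569.74188651  76.19534223   4.91114398] 49.2887427784985 35.65 [ 0.3635595  -0.7815508  -0.95917255]
under [[-22.89559321  -1.56427665]] 19.7582981600883 tilt 14.354146208210205
rows 2
[[[0.008,0.005,-0.002,-0.001,-0.001,0.0],[0.008,0.005,-0.002,-0.001,-0.001,0.0]]]
```

View pics/w24.png

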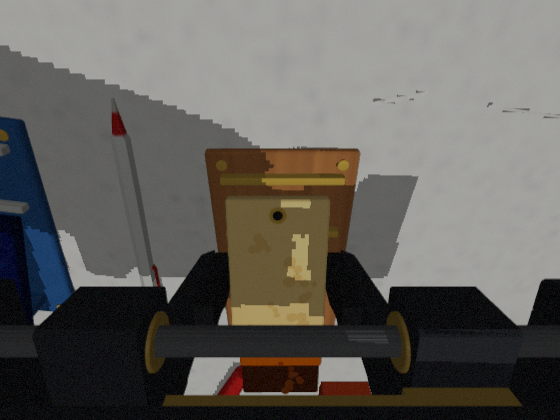

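{"api": "servo_tool", "payload": {"targets": [[[0.008,0.005,-0.002,-0.001,-0.001,0],[0.008,0.005,-0.002,-0.001,-0.001,0],[0,0,0,0,0,0],[0,0,0,0,0,0],[0,0,0,0,0,0]]]}}

```text
t: 36.2
tcp_pos: [569.4, 77.7, 2.1]
tool_rot: [-0.1, 75.5, 3.6]
force: [-0.4, 0.2, -0.2]
opening: 49.5
```

{"api": "servo_tool", "payload": {"targets": [[[0.004,0,0,0,0,0],[0,0,0,0,0,0],[0,0,0,0,0,0]]]}}

```text
t: 36.5
tcp_pos: [569.7, 77.7, 1.6]
tool_rot: [-0.1, 75.5, 3.6]
force: [-0.4, 0.5, 0.6]
opening: 49.8
```

```bash
python3 - <<'E'
from h import *
q,R0,s=pose(); print(q,s['opening'],s['t'],s['force'])
u=q-15.3*R0[:,0]+.1*R0[:,2]; print('under',inrack([u],*BROWN),u[2],'tilt',np.degrees(np.arccos(-R0[2,0])))
E
```

```text
[569.65650897  77.70233426   1.60691836] 49.82037932803286 36.5 [-0.44053484  0.49528605  0.55004408]
under [[-22.92440877  -0.05413896]] 16.44383896958596 tilt 14.511905636911319
```

Near contact; release and retreat.

{"api": "servo_tool", "payload": {"targets": [[[0,0,0,0,0,0],[0,0,0,0,0,0],[0,0,0,0,0,0],[0,0,0,0,0,0],[-0.05,0,0,0,0,0],[-0.15,0,0,0,0,0],[-0.25,0,0,0,0,0],[-0.25,0,0,0,0,0],[-0.2,0,0,0,0,0],[0,0,0,0,0,0],[0,0,0,0,0,0]]], "grip": 80}}

```text
t: 37.6
tcp_pos: [536.1, 75.1, 132.9]
tool_rot: [-0.3, 75.4, 3.5]
force: [-0.1, 0.1, -0.2]
opening: 70.2
```

```bash
python3 - <<'E'
from h import *
q,R0,s=pose(); print(q,s['opening'],s['t'],s['joints'].round())
im,C=snap('w25')
top=optics.grab_frame('top'); T=cam('top'); cv2.imwrite('pics/top1.png',top[:,:,::-1])
rect(top,T,'sky',8,(375,160,435,220))
E
```

```text
[536.07466049  75.11965853 132.85889778] 70.17866797959483 37.6 [ 25.  29. -48. 119.  47.  35.  39.]
sky ctr 562.1 -255.6 size 77.7 49.0 lenyaw 24.6 px [383, 168, 414, 204]
```

View pics/w25.png

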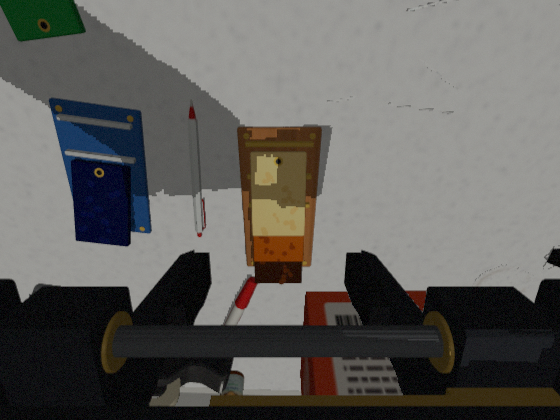

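```bash
python3 - <<'E'
from h import *
q,R0,s=pose()
seq([([562.1,-255.6,55],down(114.6),40)])
E
```

```text
rows 9
[[[0.056,-0.246,-0.011,-0.026,0.018,0.003],[0.055,-0.245,-0.019,-0.026,0.018,0.003],[0.054,-0.245,-0.027,-0.026,0.018,0.003],[0.054,-0.244,-0.036,-0.026,0.018,0.003],[0.054,-0.242,-0.044,-0.026,0.018,0.003],[0.054,-0.241,-0.052,-0.026,0.018,0.003],[0.054,-0.239,-0.06,-0.026,0.018,0.003],[0.055,-0.237,-0.068,-0.026,0.018,0.003],[0.056,-0.234,-0.076,-0.026,0.018,0.003]]]
```

{"api": "servo_tool", "payload": {"targets": [[[0.056,-0.246,-0.011,-0.026,0.018,0.003],[0.055,-0.245,-0.019,-0.026,0.018,0.003],[0.054,-0.245,-0.027,-0.026,0.018,0.003],[0.054,-0.244,-0.036,-0.026,0.018,0.003],[0.054,-0.242,-0.044,-0.026,0.018,0.003],[0.054,-0.241,-0.052,-0.026,0.018,0.003],[0.054,-0.239,-0.06,-0.026,0.018,0.003],[0.055,-0.237,-0.068,-0.026,0.018,0.003],[0.056,-0.234,-0.076,-0.026,0.018,0.003],[0,0,0,0,0,0],[0,0,0,0,0,0],[0,0,0,0,0,0]]], "grip": 100}}

```text
t: 38.9
tcp_pos: [563.0, -253.4, 55.9]
tool_rot: [-156.3, 89.7, -131.3]
force: [1.0, -0.3, 0.6]
opening: 88.2
```

```bash
python3 - <<'E'
from h import *
q,R0,s=pose(); print(q,R0[:,1].round(3),s['opening'],s['t'],s['joints'].round())
im,C=snap('w26')
g=cv2.cvtColor(np.ascontiguousarray(im),cv2.COLOR_RGB2HSV).astype(int)
m=((g[...,0]>90)&(g[...,0]<118)&(g[...,1]>80)).astype(np.uint8)*255; k=np.zeros_like(m); k[120:320,205:350]=m[120:320,205:350]
k=cv2.morphologyEx(k,cv2.MORPH_CLOSE,np.ones((9,9)))
cs,_=cv2.findContours(k,0,1); c=max(cs,key=cv2.contourArea)[:,0]; print(c.min(0),c.max(0))
r=cv2.minAreaRect(ray(C,c,8)[:,:2].astype(np.float32)); print(r)
y=r[2] if r[1][0]>r[1][1] else r[2]-90
R=down(90+y); print('jaw',90+y)
seq([([*r[0],20],R,16),([*r[0],-10],R,9)])
E
```

```text
[ 563.00170893 -253.42110048   55.89338653] [-0.423  0.906 -0.002] 88.17629991296651 38.9 [ 53.  50. -49.  97.  46.  55. 101.]
[237 164] [308 269]
((562.829833984375, -257.9831237792969), (80.44892883300781, 49.38813400268555), 24.771652221679688)
jaw 114.77165222167969
rows 7
[[[0.081,-0.009,-0.005,0.001,-0.001,0.001],[0.081,-0.009,-0.005,0.001,-0.001,0.001],[0.081,-0.009,-0.005,0.001,-0.001,0.001],[0.05,0.0,0.0,0.0,0.0,0.0],[0.05,0.0,0.0,0.0,0.0,0.0],[0.05,0.0,0.0,0.0,0.0,0.0],[0.05,0.0,0.0,0.0,0.0,0.0]]]
```

View pics/w26.png

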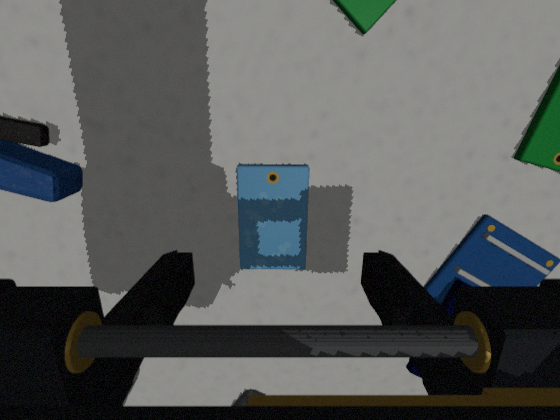

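{"api": "servo_tool", "payload": {"targets": [[[0.081,-0.009,-0.005,0.001,-0.001,0.001],[0.081,-0.009,-0.005,0.001,-0.001,0.001],[0.081,-0.009,-0.005,0.001,-0.001,0.001],[0.05,0,0,0,0,0],[0.05,0,0,0,0,0],[0.05,0,0,0,0,0],[0.05,0,0,0,0,0],[0,0,0,0,0,0],[0,0,0,0,0,0],[0,0,0,0,0,0]]]}}

```text
t: 39.95
tcp_pos: [563.2, -260.1, -9.4]
tool_rot: [44.0, 90.0, 68.6]
force: [0.5, -0.5, -0.9]
opening: 88.3
```

```bash
python3 - <<'E'
from h import *
q,R0,s=pose(); print(q,s['force'])
seq([([562.8,-257.9,-14.8],down(114.8),3)])
E
```

```text
[ 563.1954991  -260.1336826    -9.40989339] [ 0.47944208 -0.5431822  -0.90238792]
rows 2
[[[0.018,0.007,0.002,-0.001,0.0,0.0],[0.018,0.007,0.002,-0.001,0.0,0.0]]]
```

{"api": "servo_tool", "payload": {"targets": [[[0.018,0.007,0.002,-0.001,0,0],[0.018,0.007,0.002,-0.001,0,0],[0,0,0,0,0,0],[0,0,0,0,0,0],[0,0,0,0,0,0]]]}}

```text
t: 40.45
tcp_pos: [562.5, -258.0, -15.2]
tool_rot: [116.6, 90.0, 141.4]
force: [-0.2, 0.3, -0.4]
opening: 88.3
```

{"api": "servo_tool", "payload": {"targets": [[[0,0,0,0,0,0],[0,0,0,0,0,0],[0,0,0,0,0,0],[0,0,0,0,0,0],[0,0,0,0,0,0],[0,0,0,0,0,0],[0,0,0,0,0,0],[0,0,0,0,0,0]]], "grip": 45}}

```text
t: 41.25
tcp_pos: [562.5, -257.9, -15.2]
tool_rot: [115.8, 90.0, 140.6]
force: [-0.3, 0.3, 0.1]
opening: 49.6
```

```bash
python3 - <<'E'
from h import *
q,R0,s=pose(); print(q,s['force'],s['opening'])
off=-q[2]; dl=R0[:,2]@(np.array([562.8,-257.9,0])-q*[1,1,0]); print('off',off,'dl',dl)
p,R=seat(BLUE,-7.0,17.3,off,sgn=1,dl=dl); print(p)
seq([([q[0],q[1],80],R0,24),([560,-170,105],R,36),(p+[0,0,50],R,36)])
E
```

```text
[ 562.49329617 -257.94466907  -15.22029266] [-0.33621794  0.28826333  0.14995986] 49.63981597045162
off 15.220292660495002 dl 0.29714180709048427
[559.93330523 -85.92107636   2.48985497]
rows 11
[[[-0.159,0.0,0.0,0.0,0.0,0.0],[-0.159,0.0,0.0,0.0,0.0,0.0],[-0.159,0.0,0.0,0.0,0.0,0.0],[-0.159,0.0,0.0,0.0,0.0,0.0],[-0.042,0.135,0.058,0.081,-0.039,-0.01],[-0.041,0.141,0.043,0.081,-0.039,-0.01],[-0.041,0.144,0.027,0.081,-0.039,-0.01],[-0.042,0.146,0.011,0.081,-0.039,-0.01],[0.109,0.186,-0.044,0.0,0.0,0.0],[0.109,0.186,-0.044,0.0,0.0,0.0],[0.109,0.186,-0.044,0.0,0.0,0.0]]]
```

{"api": "servo_tool", "payload": {"targets": [[[-0.05,0,0,0,0,0],[-0.159,0,0,0,0,0],[-0.21,0,0,0,0,0],[-0.217,0,0,0,0,0],[-0.042,0.135,0.058,0.081,-0.039,-0.01],[-0.041,0.141,0.043,0.081,-0.039,-0.01],[-0.041,0.144,0.027,0.081,-0.039,-0.01],[-0.042,0.146,0.011,0.081,-0.039,-0.01],[0.109,0.186,-0.044,0,0,0],[0.109,0.186,-0.044,0,0,0],[0.109,0.186,-0.044,0,0,0],[0,0,0,0,0,0]]]}}

```text
t: 42.45
tcp_pos: [558.7, -79.9, 52.3]
tool_rot: [0.9, 75.8, -3.1]
force: [-0.5, 0.4, -1.1]
opening: 49.3
```

{"api": "servo_tool", "payload": {"targets": [[[0,0,0,0,0,0],[0,0,0,0,0,0]]]}}

```text
t: 42.65
tcp_pos: [560.0, -87.2, 53.7]
tool_rot: [0.2, 75.7, -4.4]
force: [-0.0, 0.2, -0.3]
opening: 49.6
```

```bash
python3 - <<'E'
from h import *
q,R0,s=pose(); print(q,s['opening'],s['t'],s['joints'].round())
p,R=seat(BLUE,-7.0,17.3,15.22,sgn=1,dl=.3)
seq([(p+[0,0,12],R,12)])
snap('w27')
E
```

```text
[560.03743561 -87.24596657  53.65097871] 49.622580773788165 42.65 [ 34.  37. -37. 118.  54.  26.  42.]
rows 4
[[[0.063,0.002,-0.017,0.0,0.0,0.0],[0.063,0.002,-0.017,0.0,0.0,0.0],[0.063,0.002,-0.017,0.0,0.0,0.0],[0.063,0.002,-0.017,0.0,0.0,0.0]]]
```

View pics/w27.png

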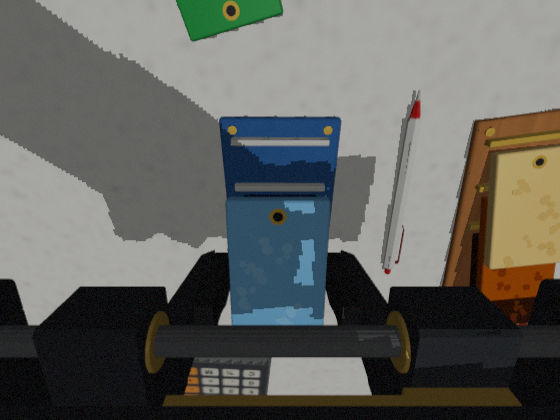

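{"api": "servo_tool", "payload": {"targets": [[[0.063,0.002,-0.017,0,0,0],[0.063,0.002,-0.017,0,0,0],[0.063,0.002,-0.017,0,0,0],[0.063,0.002,-0.017,0,0,0],[0.02,0,-0.005,0,0,0],[0.02,0,-0.005,0,0,0],[0.02,0,-0.005,0,0,0],[0,0,0,0,0,0],[0,0,0,0,0,0],[0,0,0,0,0,0]]]}}

```text
t: 43.7
tcp_pos: [559.4, -84.6, 4.9]
tool_rot: [0.4, 75.7, -4.1]
force: [-1.2, 0.2, -1.5]
opening: 49.3
```

```bash
python3 - <<'E'
from h import *
q,R0,s=pose(); print(q,s['opening'],s['t'],s['force'])
u=q-15.22*R0[:,0]+.3*R0[:,2]; print('under',inrack([u],*BLUE),u[2],'tilt',np.degrees(np.arccos(-R0[2,0])))
p,R=seat(BLUE,-7,17.0,15.22,sgn=1,dl=.3)
seq([(p,R,2.5)])
snap('w28')
E
```

```text
[559.42683841 -84.64500536   4.89432848] 49.333071239061454 43.7 [-1.18922765  0.22772996 -1.5145189 ]
under [[-7.56122105  1.20101356]] 19.715052863754927 tilt 14.32958686319505
rows 2
[[[0.009,-0.004,0.0,0.0,-0.001,-0.001],[0.009,-0.004,0.0,0.0,-0.001,-0.001]]]
```

View pics/w28.png

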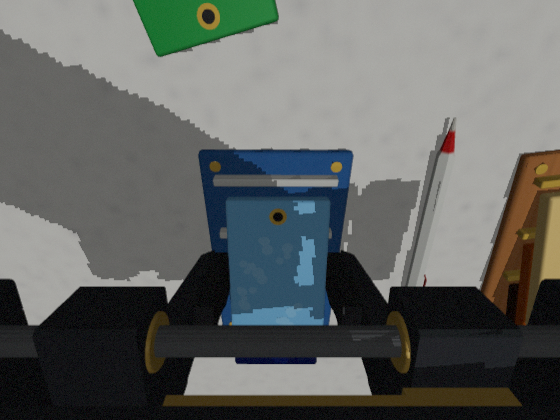

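{"api": "servo_tool", "payload": {"targets": [[[0.009,-0.004,0,0,-0.001,-0.001],[0.009,-0.004,0,0,-0.001,-0.001],[0,0,0,0,0,0],[0,0,0,0,0,0],[0,0,0,0,0,0]]]}}

```text
t: 44.25
tcp_pos: [559.8, -85.8, 2.0]
tool_rot: [-0.3, 75.5, -4.8]
force: [-0.6, 0.6, 0.2]
opening: 49.2
```

{"api": "servo_tool", "payload": {"targets": [[[0.003,0,0,0,0,0],[0,0,0,0,0,0],[0,0,0,0,0,0]]]}}

```text
t: 44.55
tcp_pos: [559.9, -85.8, 1.7]
tool_rot: [-0.3, 75.5, -4.9]
force: [-2.2, 0.2, 4.2]
opening: 49.5
```

```bash
python3 - <<'E'
from h import *
q,R0,s=pose(); print(q,s['opening'],s['t'],s['force'])
u=q-15.22*R0[:,0]+.3*R0[:,2]; print('under',inrack([u],*BLUE),u[2],'tilt',np.degrees(np.arccos(-R0[2,0])))
E
```

```text
[559.90758792 -85.84426349   1.69022652] 49.45717953311775 44.55 [-2.19411248  0.17259893  4.1611733 ]
under [[-7.02683108  0.09275533]] 16.501296757717647 tilt 14.48778021348743
```

Touching down with about 4 N. Release and retreat.

{"api": "servo_tool", "payload": {"targets": [[[0,0,0,0,0,0],[0,0,0,0,0,0],[0,0,0,0,0,0],[0,0,0,0,0,0],[-0.05,0,0,0,0,0],[-0.15,0,0,0,0,0],[-0.25,0,0,0,0,0],[-0.25,0,0,0,0,0],[-0.25,0,0,0,0,0],[0,0.2,0,0,0,0],[0,0.2,0,0,0,0],[0,0,0,0,0,0]]], "grip": 80}}

```text
t: 45.75
tcp_pos: [529.6, -18.9, 140.9]
tool_rot: [0.1, 75.4, -4.2]
force: [0.5, 0.2, -0.5]
opening: 70.6
```

{"api": "servo_tool", "payload": {"targets": [[[-0.2,0,0,0,0,0],[0,0,0,0,0,0],[0,0,0,0,0,0]]]}}

```text
t: 46.05
tcp_pos: [521.7, -23.2, 168.8]
tool_rot: [-0.5, 75.5, -5.1]
force: [-0.6, 0.2, -0.3]
opening: 70.5
```

```bash
python3 - <<'E'
from h import *
q,R0,s=pose(); print(q,s['opening'],s['t'],s['force'])
im,C=snap('w29')
sc=optics.grab_frame('scene'); cv2.imwrite('pics/sc9.png',cv2.resize(sc[150:260,170:320,::-1],None,fx=5,fy=5,interpolation=3))
E
```

```text
[521.71473887 -23.22213778 168.77223902] 70.48325519826915 46.05 [-0.6236032   0.2383639  -0.31091364]
```

View pics/w29.png

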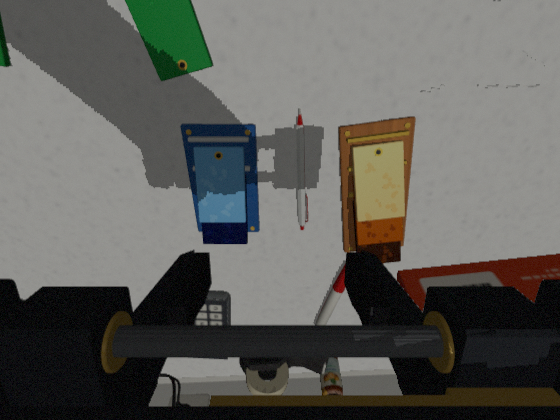

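View pics/sc9.png

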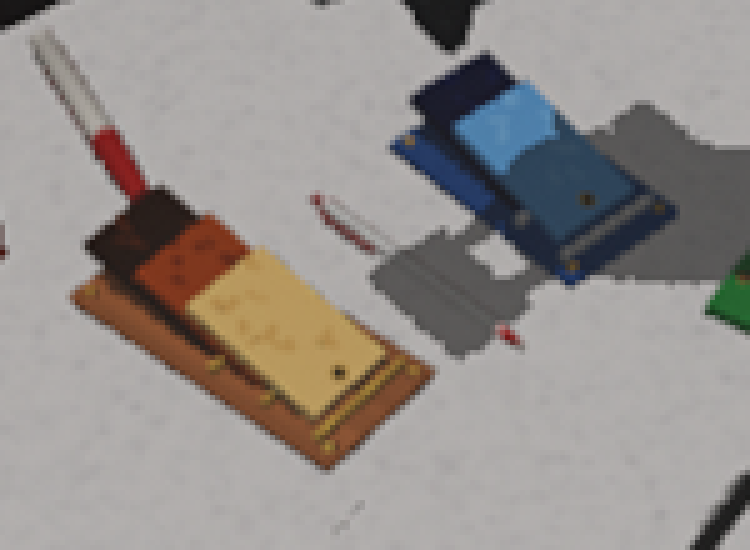

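```bash
python3 - <<'E'
from h import *
im,C=load('w29')
g=cv2.cvtColor(np.ascontiguousarray(im),cv2.COLOR_RGB2HSV).astype(int)
def ch(m,roi,rk,n):
    k=np.zeros(m.shape,np.uint8); x0,y0,x1,y1=roi; k[y0:y1,x0:x1]=m[y0:y1,x0:x1]
    k=cv2.morphologyEx(cv2.morphologyEx(k,3,np.ones((7,7))),2,np.ones((3,3)))
    cs,_=cv2.findContours(k,0,1); c=max(cs,key=cv2.contourArea)[:,0]
    bx=cv2.boxPoints(cv2.minAreaRect(c.astype(np.float32))); f=bx[np.argsort(bx[:,1])[:2]]
    P=inrack(ray(C,f,13.7),*rk); print(n,f.round(1).tolist(),P.round(1).tolist(),'xc',P[:,0].mean()+40.7,'y',P[:,1].mean(),'sq',np.degrees(np.arctan2(*(P[1]-P[0]))) )
ch((g[...,0]>14)&(g[...,0]<34)&(g[...,1]>60)&(g[...,1]<190)&(g[...,2]>90),(350,139,410,225),BROWN,'honey')
ch((g[...,0]>92)&(g[...,0]<112)&(g[...,1]>80)&(g[...,2]>95),(190,144,250,228),BLUE,'sky')
d=cv2.resize(im[115:270,175:420],None,fx=3.2,fy=3.2,interpolation=3); cv2.imwrite('pics/z10.png',cv2.convertScaleAbs(d,alpha=1.6,beta=10)[:,:,::-1])
E
```

```text
honey [[350.0, 139.0], [408.0, 139.0]] [[-71.7, -27.2], [-63.6, 28.7]] xc -26.953467267507463 y 0.7154096755073915 sq 8.188998138772723
sky [[197.0, 191.0], [248.0, 191.0]] [[4.2, -28.0], [4.1, 27.0]] xc 44.86624021793751 y -0.4630238204141506 sq -0.14223513068702529
```

View pics/z10.png

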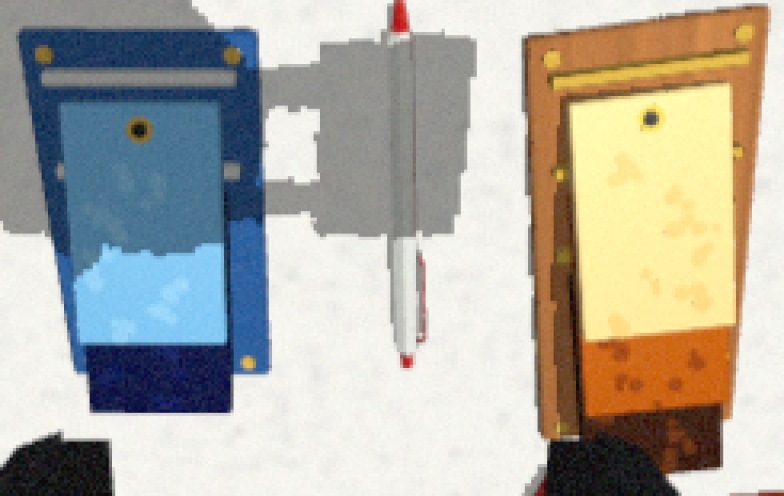

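```bash
python3 - <<'E'
from h import *
im,C=load('w29')
Z=lambda p:(175+p[0]/3.2,115+p[1]/3.2)
for n,rk,pts,z,o in [('honey',BROWN,[(570,99),(730,84)],13.7,40.7),('sky',BLUE,[(60,103),(215,100)],13.7,40.7),
  ('honey rear',BROWN,[(583,341),(733,326)],33.7,-36.7),('sky rear',BLUE,[(78,343),(225,343)],33.7,-36.7),('amber rear',BROWN,[(583,415),(727,402)],33.7,-36.7),('navy rear',BLUE,[(90,411),(232,411)],33.7,-36.7),('dark rear',BROWN,[(590,473),(721,466)],33.7,-36.7)]:
    P=inrack(ray(C,[Z(p) for p in pts],z),*rk); print(n,P.round(1).tolist(),'xc',(P[:,0].mean()+o).round(1),'y',P[:,1].mean().round(1))
E
```

```text
honey [[-64.0, -24.3], [-62.0, 24.1]] xc -22.3 y -0.1
sky [[-46.1, -24.2], [-47.2, 23.9]] xc -6.0 y -0.2
honey rear [[14.4, -25.0], [15.2, 24.1]] xc -21.9 y -0.4
sky rear [[31.2, -24.8], [31.1, 24.4]] xc -5.6 y -0.2
amber rear [[46.8, -25.2], [47.9, 24.4]] xc 10.7 y -0.4
navy rear [[60.7, -24.6], [60.6, 25.3]] xc 24.0 y 0.3
dark rear [[75.0, -22.8], [78.3, 24.4]] xc 40.0 y 0.8
```

```bash
python3 - <<'E'
from plant import env
print(env.close_job())
E
```

```text
the job is handed in; nothing more can be done
None
```

All five chips are back in their racks and the job is handed in, at about 46 s on the robot's clock. The wooden rack holds dark, amber and honey; the blue rack holds navy and sky. Each chip was lowered until it was just above its seat or lightly touching it (at most about 7 N) and only then released. The arm finished well clear with the gripper open.

Last checks, from the final wrist picture, with chip centres along each rack's length:

| Chip | Measured x (mm) | Allowed (mm) |
|---|---|---|
| dark | 40 | 35 to 48.5 |
| amber | 10.7 | 3 to 16.5 |
| honey | -22 | -29 to -15.5 |
| navy | 24 | 19 to 32.5 |
| sky | -6 | -13 to 0.5 |

- **Position and squareness:** all five are within 1 mm sideways. They look square and overlap like roof tiles, with the darkest rearmost in both racks.
- **Not measured:** I did not measure lean or height after release. The tool was tilted about 14.5° (0.25 rad) at each release. I also took no repeat picture to confirm that nothing was still moving.

What failed or disagreed:

- **First grasp:** my first try at navy closed above the chip without moving it. The fingertips proved to end about 17 to 18 mm behind the reported TCP, not 8 mm ahead of it as stated. I allowed for this on every later grasp.
- **Wooden rack centre:** its front edge, rear edge and ribs gave values up to about 3 mm apart. I used the value from the ribs and placed the chips about 3 mm rearward of their seats.
- **Final colour masks:** the automatic masks for honey and sky picked up wood and shadow, so I read the chip corners in the table by eye from an enlarged picture.

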